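# Clip a sealed oil tube into a rolling-ball viscometer, tilt it to the set angle and hold

### The job

Press the blue-capped sample tube down into the two forks of the viscometer beam until it is fully home and the yellow sprung jaw has snapped shut over it. Then take the beam by its orange handle bar and, keeping it bearing on the stand's crossbar, rock it up until the gauge's swinging needle settles with its tip on the red mark; finish while still holding it there, steady, so that the ball can be timed. Leave everything else where it stands.

Things in the scene. Friction and masses are not known exactly. Their poses are not given: they have to be found in the camera images.
- tube_blue: the sample tube: a sealed steel tube, 16 mm diameter and 100 mm long, with two blue end caps (20 mm diameter, the last 10 mm at each end), about 110 g, both ends alike. It lies level in one of the three lanes of the white rack. Origin at its centre, on its axis; its y axis runs along it.
- rack: white saddle rack fixed to the bench, 190 (x) x 85 (y) x 36 mm; three lanes 70 mm apart along its x, each with a tube lying along its y, tube axis 34 mm above the bench. Between the two rails (52 mm apart) the tube is free, 20 mm above a 6 mm base plate. Origin at the centre of its underside.
- tube_red: a sealed ball tube like tube_blue but with red end caps; not needed, leave it in the rack. Origin at its centre, y along it.
- tube_grey: a sealed ball tube like tube_blue but with grey end caps; not needed, leave it in the rack. Origin at its centre, y along it.
- stand: grey fixed level stand: base plate 100 (x) x 225 (y) mm, 16 mm high, from y = -160 to +65 mm; two cheeks carry a steel crossbar along its x; a rubber-topped heel screw at y = -140 mm carries the beam at rest. Origin on the bench below the middle of the crossbar; the beam rocks about its x axis.
- heel (a joint): height setting of the stand's heel screw (m): 0 = the beam rests level, negative = lower, so that the beam rests with its handle end down (-0.010 is about 4 degrees down). Differs each time; locked, it stays put.
- crossbar (a point): middle of the stand's crossbar (10 mm diameter, 75 mm above the bench, along the stand's x)
- beam: loose rocking beam along the stand's y, 0.5 kg: V keel on the crossbar, heavier handle end on the heel screw (level or up to 4.5 degrees handle down, needle shows it); drops back if let go (2 N lifts it). Origin on the crossbar axis when seated; x across, to the dial's face; y to the dial end; z up. Flat bar 24 mm wide, y = -185 to 112, z = 14 to 24 mm. Lifting the handle turns it about -x.
- seat (a point): where tube_blue's centre must lie in the forks, tube along the beam's y, either way round; beam frame (0, -65, 50) mm. Two forks, 10 mm long, 30 mm either side; between them 50 mm of free tube, 18 mm above the bar. Channel 19 mm wide, open upward; prong to z = 69 mm, flared, on +x, to 49 mm on -x. Caps stay outside the forks: 5 mm of play along the tube.
- jaw (a joint): yellow sprung jaw hinged low on the -x side of the forks, a claw over each fork: 0 = shut, grows as pushed outward (0.2 lets the tube pass, stop 0.6), springs shut. Claws slope down into the channel from beam z = 83 mm, ending 2 mm from its middle and 9.5 mm above the seat's centre. Pressing the tube straight down (about 10 N) moves them aside; they snap back over it.
- handle (a point): middle of the orange handle bar, beam frame (0, -175, 58) mm: round, 12 mm diameter, 64 mm long along beam x, on a 10 x 8 mm post, 34 mm above the flat bar, 60 mm beyond the seated tube's end. Pinch it from above, fingers on its long sides. A firm grip turns with it: follow the arc about the crossbar and tilt the gripper with the beam, else the keel lifts off the crossbar.
- needle (a joint): black weighted needle of the angle gauge, hangs free on the dial's centre and swings like a pendulum (period about 0.3 s, dies out in 1 to 2 s): 0 = zero tick = beam level, positive = the angle (rad) by which the handle end has been rocked up. Turns about the beam's x.
- mark (a joint): settable red mark on the same dial, angle in rad on the same scale as the needle (between 0.20 and 0.42, set differently each time); it stays where it is on the dial.
- dial (a point): centre of the angle gauge's white face, beam frame (33, 80, 58) mm; the gauge is a disc of 140 mm diameter between beam x = 16 and 38 mm, its face looking along beam +x, away from the robot; zero tick at its top, ticks every 5 degrees.
- needle_tip (a point): tip of the needle, 57 mm above the dial's centre when level
- mark_tip (a point): middle of the red mark (8 mm wide) on the same 57 mm circle; it lies on the handle side of the zero tick
- reagent: amber bottle, 60 mm diameter, 140 mm high, leave alone
- beaker: glass beaker, 68 mm diameter, 90 mm high, leave alone
- sample_jar: jar with blue lid, 60 mm diameter, 75 mm high, leave alone
- stopwatch: black stopwatch lying flat, 54 mm diameter, 16 mm thick, leave alone
- forceps: steel forceps lying flat, 130 mm long, leave alone
There are look-alikes about, which are no part of the job. What is shaped like the tube_blue but pink or turquoise is not meant.

How it is judged (in metres and radians):
On the way, in this order (a step that is already met when the one before it is completed fails the run):
1. the blue-capped tube is fully home in both forks and the jaw has closed over it (z of tube_blue in the frame of seat between -0.004 and 0.004 m and x of tube_blue in the frame of seat between -0.004 and 0.004 m and distance between tube_blue and seat below 0.012 m and angle between the y axis of tube_blue and the y axis of beam, either way round below 0.09 rad and value of joint jaw below 0.06 rad), for 0.2 s.
2. with the tube clipped in, the beam is held by the robot, bearing on the crossbar, with the needle steady on the red mark (all of step 1 and distance between needle_tip and mark_tip below 0.004 m and velocity of joint needle between -0.15 and 0.15 rad/s and contact force between beam and stand above 0.5 N and distance between beam and crossbar below 0.005 m and contact force between the fingers and beam above 0.5 N and distance between the grasp point and handle below 0.035 m), for 0.5 s.
At the end, for the whole second after the job is handed in: Fingers hold the beam at its handle bar (within 35 mm); it bears on the crossbar (keel within 5 mm); needle tip within 4 mm of the red mark's middle and still (under 0.15 rad/s); blue-capped tube in the forks (4 mm across and up, 12 mm in all, 0.09 rad), jaw shut (under 0.06 rad) (all of step 2); the arm keeps its last pose, push and grip.
It fails at once if a bystander (other tube, bottle, beaker, jar, stopwatch, forceps) is moved by more than 30 mm (distance of any of tube_red, tube_grey, reagent, beaker, sample_jar, stopwatch, forceps from where it was at the start of the episode above 0.03 m).
It fails at once if the beam is lifted off its crossbar (distance between beam and crossbar above 0.02 m).
It also fails if it takes over 58 s, if anything falls off the work surface, if the arm or the gripper's body presses on something with over 40 N, if the wrist force passes 120 N, or if a joint passes its speed limit or range.

### The arm

A 7-joint arm with a two-finger parallel gripper is mounted at the origin on the work surface. World frame = base frame: x ahead of the robot, y to its left, z up, the work surface at z = 0. Lengths are in m, angles in degrees, forces in N, time in s.
With the tool pointing down it reaches from about 0.425 to 0.875 m from the base axis. Payload 4.7 kg.
Tool frame: the origin (TCP) lies at the very end of the fingers, on their centre line; the grasp point (between the pads) lies 19 mm behind it; z points along the fingers, y is the line along which they close (so a half turn about z gives the same grasp; the last joint's range is limited). The gripper opens to 87 mm and grips with 3 to 60 N. Pads are 19 mm wide; open, the fingers measure 117 mm over their backs; the gripper's body (75 mm by 190 mm) begins 51 mm behind the grasp point.
Start: joints at [-68.176, 18.392, -4.016, 83.108, 1.295, 78.541, -3.26], TCP at [0.233, 0.607, 0.223] pointing down, gripper open.
Joint ranges: [-163.93, 163.93], [-17.29, 119.83], [-79.2, 71.16], [3.27, 140.29], [-89.18, 269.18], [5.43, 117.66], [-154.24, 154.24]. Speed limits (degrees/s): [147.25, 147.25, 180, 180, 180, 180, 180].

### API

Orientations are given as [roll, pitch, yaw] about the fixed x, y, z axes, in that order (R = Rz(yaw) Ry(pitch) Rx(roll)).
In Python, from cell import get_obs, read_camera, sign_off, silhouettes gives the robot as it stands.
- The arm moves only by the tool play_rows, never from a script. Its argument "steps" is a list that holds one entry, the list of rows, each a list of 7 numbers: the shift along the tool's x, y, z in m, then the turn, a rotation vector about the tool's x, y, z in rad, then the finger opening in m, from 0 to 0.087. A call has 1 to 12 rows; each row shifts and turns the commanded pose from where the row before left it, along the tool's axes as they then stand; what a row does not reach is not made up. A row lasts 1/10 s, in which the tool goes at most 50 mm and 8.59 degrees, less where a joint would pass 70% of its speed; a pose out of reach is approached as far as the arm can. A call is refused whole if a number of a shift passes 0.05 or a number of a turn 0.15, either way. A call with a gripper value outside its range is refused whole. The fingers move at their own pace and stop on an object; "force" is the grip in N (left out, the last holds). Time passes only in rows, so rows that do not move let the fingers close. It gives the time, the measured TCP pose, the force, the opening and the grip force at its end, in the units of the state.
- get_obs(): the state, without advancing time (a new reading comes with each control period).
- read_camera(name): name is "side" or "top"; returns a dict with "frame" (420x560x3 uint8, red, green, blue), "intrinsics" (3x3 intrinsics, pixels), "k1" (the pictures are not rectified: a ray, as slopes to the right and down, at radius r is drawn at 1 + k1 r^2 times it, then the intrinsics apply), "view" (4x4, takes a point from world to camera coordinates). Camera axes: x right, y up, looking along -z (the intrinsics and any distortion apply to the point x, -y, -z); pixel columns grow to the right and rows downward; lengths in m; the calibration is good to about 2 mm. A picture is of the moment at which its call begins. There is no depth.
- sign_off(): hands the job in; it is judged then, once.
Trained networks look in the newest picture that a camera, given by its name, has taken for a name from the list of things; names that differ only in an ending like _2 or _b are one class to them, and where a whole thing is asked for, a point or a joint stands for the part that bears it (a point fixed in the world has none). Each returns a list of dicts, best first, with "p" (0 to 1); they miss things now and then, are a little off and sometimes report something else, mostly with a low value. They report only what shows in the picture. A call takes as long as a camera call. They do not tell look-alikes from the thing itself.
- silhouettes(camera, name): "pixels" (420x560 bool, what is visible of it) and "extent" ([left, top, right, bottom] in pixels, round what is visible of it).
The state is a dict: "time_s": time; "qpos": joint angles; "joint_velocities": joint speeds; "effort": joint torques, N m; "tool_pos": TCP position; "tool_rot": TCP orientation; "force": force on the tool from outside, world axes, zero at the start; "wrist_torque": the same for the moment, N m; "grip_width": finger opening in m; "grasp_force": force on a finger pad.
Only numpy, scipy, OpenCV 4.12 (cv2) and the standard library are available. Lean on these libraries where they do the work, as an engineer would, in place of code of your own. Each camera call takes 0.05 s, during which the arm holds its last target. There are 200 camera calls.

## Working session

There is one attempt and no reset: what is moved stays moved. The work goes in short steps, Python scripts to look and compute and a tool call to move; the robot and the scene stay as the last step left them, time stands still between calls to the robot, and variables do not carry over. Pictures are saved under pics/ and viewed, at most 12 in all, crops included, and the job is handed in when it is done.

Besides the shell and the picture viewer there is one more tool, called after "Call:" by a JSON object that holds its "api" and its "payload". play_rows: Moves the arm, as the interface text tells. Its arguments: {"type":"object","properties":{"steps":{"type":"array","items":{"type":"array","items":{"type":"array","items":{"type":"number"}}}},"force":{"type":"number"}},"required":["steps"]}

```bash
mkdir -p pics; ls; cat > h.py <<'E'
import numpy as np, cv2
from cell import get_obs, read_camera, silhouettes
def ray(c,u,v):
    K=np.array(c['intrinsics']);k=c['k1'];V=np.array(c['view'])
    d=np.array([(u-K[0,2])/K[0,0],(v-K[1,2])/K[1,1]]);s=d.copy()
    for _ in range(30): s=d/(1+k*(s@s))
    R=V[:3,:3];o=-R.T@V[:3,3];w=R.T@np.array([s[0],-s[1],-1]);return o,w
def atz(c,u,v,z):
    o,w=ray(c,u,v);return o+w*(z-o[2])/w[2]
def proj(c,p):
    K=np.array(c['intrinsics']);V=np.array(c['view']);q=V[:3,:3]@np.asarray(p,float)+V[:3,3]
    s=np.array([q[0],-q[1]])/-q[2];s=s*(1+c['k1']*(s@s));return K[:2,:2]@s+K[:2,2]
def save(n,im,sc=1):
    im=cv2.resize(im,None,fx=sc,fy=sc,interpolation=cv2.INTER_CUBIC);cv2.imwrite(n,im[:,:,::-1])
E
python3 - <<'E'
from h import *
np.set_printoptions(precision=3,suppress=True)
for n in('side','top'):
    c=read_camera(n);save(f'pics/{n}1.png',c['frame'],1.4)
    o,w=ray(c,280,210);print(n,o,w,c['k1'])
    for t in('tube_blue','rack','stand','beam','handle','jaw','dial','needle','mark'):
        for r in silhouettes(n,t)[:4]:
            ys,xs=np.nonzero(r['pixels']);print(t,round(r['p'],2),np.round(r['extent']),len(xs),np.round([xs.mean(),ys.mean()],1) if len(xs) else'')
print(get_obs()['tool_pos'],get_obs()['tool_rot'],get_obs()['time_s'])
E
```

```text
pics
side [ 0.074 -0.908  1.072] [ 0.311  0.65  -0.694] -0.00728348021537364
tube_blue 0.7 [285. 374. 319. 413.] 369 [298.  394.8]
tube_blue 0.6 [297. 273. 312. 308.] 191 [305.4 289.4]
tube_blue 0.58 [241. 280. 275. 296.] 216 [255.8 285.9]
tube_blue 0.47 [277. 250. 308. 266.] 166 [294.  257.4]
rack 0.95 [294. 270. 368. 310.] 1480 [330.  290.2]
stand 0.76 [246. 188. 306. 240.] 1415 [273.3 214.6]
beam 0.8 [244. 137. 308. 219.] 1656 [268.9 175.8]
beam 0.71 [294. 269. 367. 310.] 1469 [329.7 290.5]
handle 0.93 [243. 136. 305. 219.] 1624 [268.4 175.6]
handle 0.75 [264. 180. 281. 206.] 112 [272.  192.2]
jaw 0.75 [244. 190. 306. 242.] 1344 [273.6 214.9]
jaw 0.5 [265. 180. 281. 199.] 61 [271.8 190.9]
dial 0.65 [245. 137. 305. 225.] 1564 [268.7 175.8]
top [ 0.339 -0.029  1.615] [ 0.086 -0.028 -0.996] -0.021650774881215584
tube_blue 0.73 [291. 236. 316. 256.] 131 [303.5 244.6]
tube_blue 0.65 [277. 195. 302. 214.] 150 [288.8 204.1]
tube_blue 0.52 [328. 263. 337. 296.] 120 [331.6 278.1]
tube_blue 0.5 [315. 207. 346. 216.] 146 [331.4 212.4]
rack 0.69 [316. 162. 348. 223.] 961 [332.7 194.9]
stand 0.81 [197. 174. 263. 215.] 1277 [232.6 197.5]
beam 0.87 [163. 177. 269. 201.] 1300 [212.7 189.8]
dial 0.77 [165. 174. 270. 203.] 1359 [212.5 189.9]
mark 0.68 [346. 224. 371. 243.] 358 [359.4 233. ]
[0.233 0.607 0.223] [179.993   0.004 158.986] 1.0
```

View pics/side1.png

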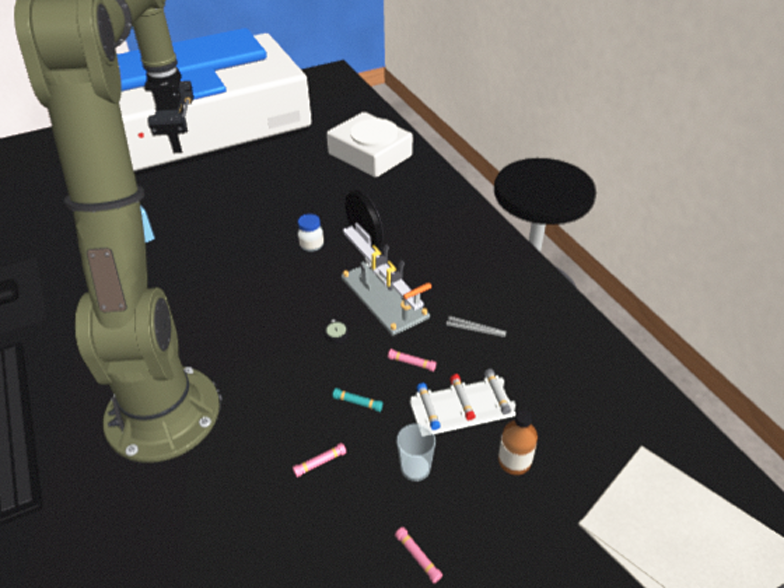

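View pics/top1.png

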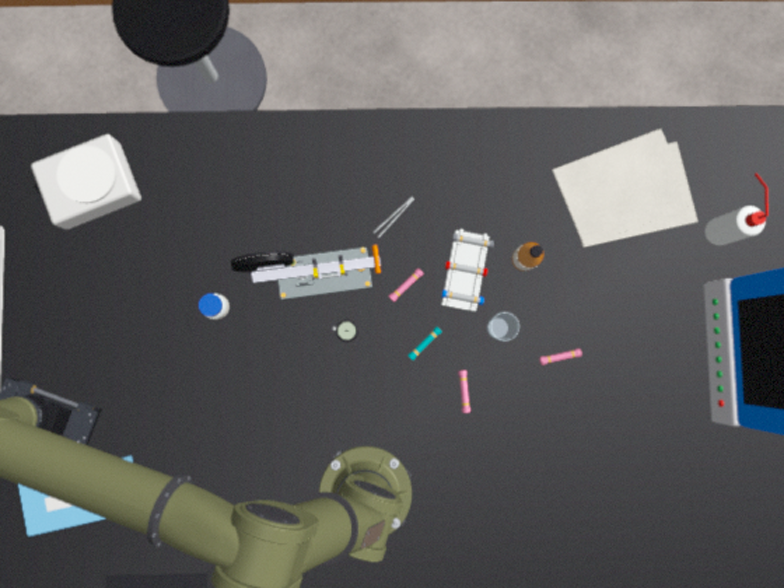

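The side picture shows the white rack at about (462,403), with blue (428,405), red (462,396) and grey (498,391) tubes. The stand and beam are around (387,280), handle (416,292), dial (363,217). The pink tubes are at (412,360), (320,460), (418,555) and the turquoise one is at (357,400), and none of these is wanted. The choice is the blue-capped tube in the rack lane nearest the robot. In the top picture it lies at (463,297).

```bash
python3 - <<'E'
from h import *
np.set_printoptions(precision=4,suppress=True)
s=read_camera('side');t=read_camera('top')
a=s['frame'][130:245,235:315];b=s['frame'][255:320,280:380];d=t['frame'][155:225,160:280];e=t['frame'][155:230,305:355]
R=lambda im,w,h:cv2.resize(im,(w,h),interpolation=cv2.INTER_CUBIC)
A=R(a,400,575); B=R(b,400,260);D=R(d,400,233)
right=np.vstack([B,D,np.zeros((82,400,3),np.uint8)])
save('pics/crop1.png',np.hstack([A,right]))
# blue caps etc by colour
hsv=lambda f:cv2.cvtColor(f,cv2.COLOR_RGB2HSV)
for n,c in(('side',s),('top',t)):
    h=hsv(c['frame']);
    for nm,lo,hi in(('blue',(105,120,60),(125,255,255)),('orange',(5,150,120),(20,255,255)),('yellow',(21,140,120),(32,255,255)),('red',(0,170,90),(4,255,255)),('red2',(175,170,90),(180,255,255))):
        m=cv2.inRange(h,lo,hi);k,l,st,ce=cv2.connectedComponentsWithStats(m)
        for i in range(1,k):
            if 5<st[i,4]<200 and 150<ce[i][0]<380 and 130<ce[i][1]<320: print(n,nm,st[i],ce[i])
E
```

```text
side blue [212 152  17  13 172] [220.2035 158.186 ]
side blue [297 273   9   6  34] [300.8529 275.2941]
side blue [308 301   6   6  33] [310.4545 303.2727]
side orange [288 202  20  11  82] [298.8293 206.7439]
side yellow [266 175   6  17  43] [267.6512 181.9302]
side yellow [276 186   7  18  45] [278.4    193.9333]
side red [322 267   7   6  18] [324.4444 268.8889]
side red [333 294   6   6  27] [335.2963 296.4074]
top blue [342 214   4   4   7] [343.7143 216.    ]
top orange [371 173  17  17 146] [377.8973 182.1438]
top orange [266 175   6  20  71] [268.4507 184.338 ]
top yellow [243 189   3   7  16] [243.8125 192.1875]
top yellow [224 191   3   7  17] [225.     194.2941]
top red [318 187   3   5  10] [319.3 188.9]
top red [345 192   3   5  11] [346.1818 194.0909]
```

View pics/crop1.png

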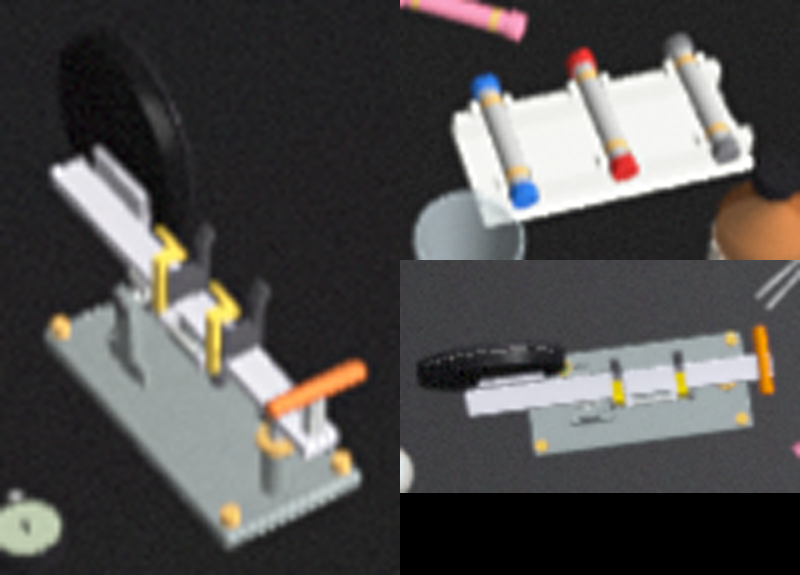

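```bash
python3 - <<'E'
from h import *
from scipy.optimize import least_squares
np.set_printoptions(precision=4,suppress=True)
fs=[read_camera('top') for _ in range(10)];t=fs[0];s=read_camera('side')
m=np.mean([f['frame'].astype(float) for f in fs],0)
T=[];  # cam,u,v,kind,pt
def S(x,y): return 235+x/5-.5,130+y/5-.5
def P(x,y): return 160+(x-400)/3.333-.5,155+(y-260)/3.333-.5
obs=[(s,(298.8,206.7),'b',(0,-175,58)),(t,(268.45,184.34),'b',(0,-175,58)),
(s,S(272,411),'b',(-32,-175,58)),(s,S(366,368),'b',(32,-175,58)),(t,P(762,328),'b',(32,-175,58)),(t,P(768,392),'b',(-32,-175,58)),
(s,S(52,172),'b',(-12,112,24)),(s,S(85,153),'b',(12,112,24)),(t,P(466,392),'b',(12,112,24)),(t,P(470,416),'b',(-12,112,24)),
(t,P(742,332),'s',(50,-160,16)),(t,P(752,425),'s',(-50,-160,16)),(t,P(538,455),'s',(-50,65,16)),
(s,S(360,478),'s',(50,-160,16)),(s,S(230,545),'s',(-50,-160,16)),(s,S(47,333),'s',(-50,65,16))]
def pt(q,k,p):
    x,y,a,d=q;p=np.array(p)/1000
    if k=='b':
        c,s_=np.cos(d),np.sin(d); # handle down d => rotate +x
        p=np.array([p[0],c*p[1]-s_*p[2],s_*p[1]+c*p[2]+.075])
    return np.array([x+np.cos(a)*p[0]-np.sin(a)*p[1],y+np.sin(a)*p[0]+np.cos(a)*p[1],p[2]])
f=lambda q:np.concatenate([proj(c,pt(q,k,p))-np.array(uv) for c,uv,k,p in obs])
r=least_squares(f,[.62,.2,.1,.03],loss='soft_l1');q=r.x
print('x,y,yaw,handledown',q);print(f(q).reshape(-1,2))
for n,p in(('handle',(0,-175,58)),('seat',(0,-65,50)),('dial',(33,80,58))): print(n,pt(q,'b',p))
np.save('q.npy',q)
print('top dial top 0',proj(t,pt(q,'b',(36,80,115))),'mark .2/.42',[proj(t,pt(q,'b',(36,80-57*np.sin(x),58+57*np.cos(x)))) for x in(.2,.3,.42)])
rr=m[:,:,0]-m[:,:,1:].max(2)
sub=rr[165:205,155:220];idx=np.argwhere(sub>12);print([(j+155,i+165,int(sub[i,j])) for i,j in idx])
save('pics/dial.png',m[168:198,160:215].clip(0,255).astype(np.uint8),14)
for n,c,l in(('side',s,[(300.85,275.3),(310.45,303.27),(324.4,268.9),(335.3,296.4)]),('top',t,[(343.7,216),(319.3,188.9),(346.2,194.1)])):
    print(n,[atz(c,u,v,.037) for u,v in l])
h=cv2.cvtColor(m.clip(0,255).astype(np.uint8),cv2.COLOR_RGB2HSV)
mm=cv2.inRange(h,(100,70,50),(130,255,255));k,l,st,ce=cv2.connectedComponentsWithStats(mm)
print([(st[i],ce[i],atz(t,*ce[i],.037)) for i in range(1,k) if 300<ce[i][0]<360 and 190<ce[i][1]<230])
E
```

```text
x,y,yaw,handledown [0.5278 0.1386 0.1162 0.0307]
[[-0.5284  0.595 ]
 [ 0.27    0.4429]
 [ 0.1288 -0.1123]
 [-0.3463 -0.0231]
 [-0.7577  0.0289]
 [ 0.1806  0.5651]
 [ 0.4623 -0.0112]
 [ 0.1669  1.2501]
 [ 0.4184  0.0837]
 [ 0.1216  0.2194]
 [-0.2724 -0.4432]
 [ 0.688   0.4014]
 [-0.7027  0.3526]
 [ 1.5107 -1.0425]
 [ 0.5139 -1.35  ]
 [ 0.1517 -0.4813]]
handle [ 0.5482 -0.0369  0.1276]
seat [0.5355 0.0725 0.123 ]
dial [0.5515 0.2201 0.1354]
top dial top 0 [184.6442 181.3261] mark .2/.42 [array([188.4199, 180.9007]), array([190.2946, 180.7366]), array([192.4944, 180.5856])]
[]
side [array([ 0.4735, -0.1962,  0.037 ]), array([ 0.4525, -0.2888,  0.037 ]), array([ 0.5424, -0.2059,  0.037 ]), array([ 0.5215, -0.2991,  0.037 ])]
top [array([ 0.45  , -0.2882,  0.037 ]), array([ 0.5437, -0.2083,  0.037 ]), array([ 0.5242, -0.2992,  0.037 ])]
[(array([315, 207,   5,   6,  23], dtype=int32), array([316.6957, 209.3043]), array([ 0.4745, -0.1975,  0.037 ])), (array([342, 211,   5,   7,  27], dtype=int32), array([343.8889, 214.2593]), array([ 0.4559, -0.289 ,  0.037 ]))]
```

View pics/dial.png

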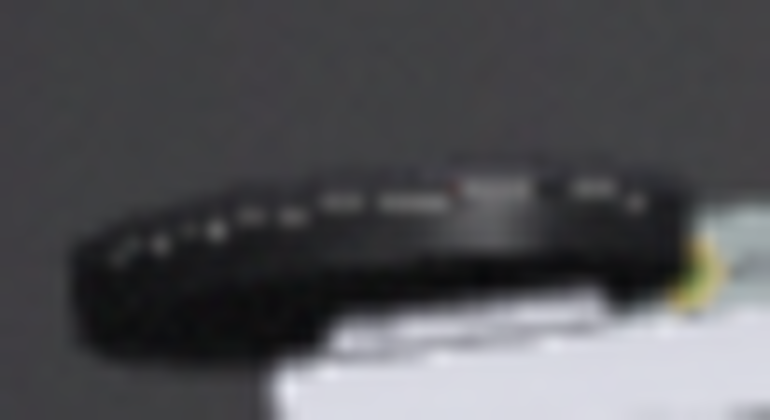

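Averaged top view: the dial is seen from behind and above. A reddish spot shows at picture (455,187), which is pixel (192,181), between the white tick strips. That puts the mark at roughly 0.33–0.39 rad, to be refined once it is rotated near the top. The candidates are settled: the blue caps at side (301,275)/(310,303) lie in a rack lane, and the crop confirmed this.

```bash
cat > plan.py <<'E'
import sys,numpy as np
from scipy.linalg import logm,expm
from scipy.spatial.transform import Rotation as R
from cell import get_obs
def mat(p,e):
    M=np.eye(4);M[:3,:3]=R.from_euler('xyz',e,degrees=True).as_matrix();M[:3,3]=p;return M
def cur():
    o=get_obs();return mat(o['tool_pos'],o['tool_rot'])
def rows(A,B,n):
    X=expm(np.real(logm(np.linalg.inv(A)@B))/n)
    r=np.r_[X[:3,3],R.from_matrix(X[:3,:3]).as_rotvec()];print(n,'x',np.round(r,4).tolist());return r
if __name__=='__main__':
    np.set_printoptions(precision=4,suppress=True)
    v=list(map(float,sys.argv[1:8]));A=cur();B=mat(v[:3],v[3:6]);n=int(v[6]);r=rows(A,B,n)
    X=mat(r[:3],[0,0,0]);X[:3,:3]=R.from_rotvec(np.round(r[3:],4)).as_matrix();X[:3,3]=np.round(r[:3],4)
    for i in range(n):
        A=A@X
        if i%4==3 or i==n-1: print(i+1,A[:3,3],np.hypot(A[0,3],A[1,3]))
E
python3 plan.py 0.464 -0.243 0.25 180 0 78.5 24
```

```text
24 x [-0.0385, -0.0105, -0.0011, 0.0, 0.0, 0.0585]
4 [0.3528 0.5016 0.227 ] 0.6132837999439019
8 [0.4448 0.3716 0.2314] 0.5796536949851342
12 [0.5042 0.2238 0.2358] 0.5516738277690241
16 [0.5277 0.0663 0.2402] 0.5318639613691579
20 [ 0.514  -0.0924  0.2446] 0.5222779136427744
24 [ 0.4639 -0.2436  0.249 ] 0.5240035259880103
```

Call:
{"api": "play_rows", "payload": {"steps": [[[-0.0385, -0.0105, -0.004, 0, 0, 0.0585, 0.05], [-0.0385, -0.0105, -0.004, 0, 0, 0.0585, 0.05], [-0.0385, -0.0105, -0.004, 0, 0, 0.0585, 0.05], [-0.0385, -0.0105, -0.004, 0, 0, 0.0585, 0.05], [-0.0385, -0.0105, -0.004, 0, 0, 0.0585, 0.05], [-0.0385, -0.0105, -0.004, 0, 0, 0.0585, 0.05], [-0.0385, -0.0105, -0.004, 0, 0, 0.0585, 0.05], [-0.0385, -0.0105, -0.004, 0, 0, 0.0585, 0.05], [-0.0385, -0.0105, -0.004, 0, 0, 0.0585, 0.05], [-0.0385, -0.0105, -0.004, 0, 0, 0.0585, 0.05], [-0.0385, -0.0105, -0.004, 0, 0, 0.0585, 0.05], [-0.0385, -0.0105, -0.004, 0, 0, 0.0585, 0.05]]]}}

```text
time_s: 2.85
tool_pos: [0.5048, 0.2222, 0.2709]
tool_rot: [180.0, -0.0, 118.6]
force: [1.0, -0.1, -0.4]
grip_width: 0.0502
grasp_force: 0.0
```

Call:
{"api": "play_rows", "payload": {"steps": [[[-0.0385, -0.0105, 0, 0, 0, 0.0585, 0.05], [-0.0385, -0.0105, 0, 0, 0, 0.0585, 0.05], [-0.0385, -0.0105, 0, 0, 0, 0.0585, 0.05], [-0.0385, -0.0105, 0, 0, 0, 0.0585, 0.05], [-0.0385, -0.0105, 0, 0, 0, 0.0585, 0.05], [-0.0385, -0.0105, 0, 0, 0, 0.0585, 0.05], [-0.0385, -0.0105, 0, 0, 0, 0.0585, 0.05], [-0.0385, -0.0105, 0, 0, 0, 0.0585, 0.05], [-0.0385, -0.0105, 0.01, 0, 0, 0.0585, 0.05], [-0.0385, -0.0105, 0.02, 0, 0, 0.0585, 0.05], [-0.0385, -0.0105, 0.03, 0, 0, 0.0585, 0.05], [-0.0385, -0.0105, 0.03, 0, 0, 0.0585, 0.05]]]}}

```text
time_s: 4.05
tool_pos: [0.4638, -0.2452, 0.1803]
tool_rot: [179.9, -0.0, 78.4]
force: [1.4, 0.1, -0.7]
grip_width: 0.0502
grasp_force: 0.0
```

```bash
python3 plan.py 0.464 -0.243 0.085 180 0 78.5 4; python3 - <<'E'
from h import *
np.set_printoptions(precision=4,suppress=True)
s=read_camera('side');save('pics/side2.png',s['frame'][215:325,250:400],5)
o=get_obs();print(o['tool_pos'],o['tool_rot'],o['grip_width'],o['time_s'],o['force'],proj(s,o['tool_pos']),proj(s,(0.464,-0.243,.034)))
E
```

```text
4 x [0.0005, -0.0001, 0.0238, 0.0006, -0.0001, -0.0004]
4 [ 0.4639 -0.2431  0.0851] 0.5237804193495212
[ 0.4566 -0.2515  0.1755] [-179.629     0.2292   77.7661] 0.050177626547951645 4.1 [-5.3032 -3.5552 -3.3541] [306.3711 258.5155] [305.9303 289.5962]
```

View pics/side2.png

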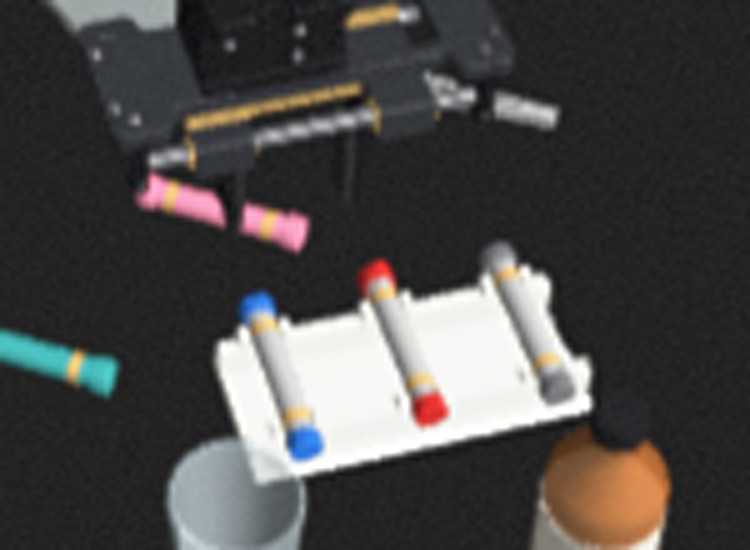

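The gripper is above the rack. Its finger tips are at crop (235,200) and (350,195), the blue tube is in the lane at crop (258,305)–(303,442), and the neighbours and the bottle are clear.

Call:
{"api": "play_rows", "payload": {"steps": [[[0, 0, 0.01, 0, 0, 0, 0.045], [0, 0, 0.02, 0, 0, 0, 0.045], [0, 0, 0.02, 0, 0, 0, 0.045], [0, 0, 0.02, 0, 0, 0, 0.045], [0, 0, 0.01, 0, 0, 0, 0.045], [0, 0, 0, 0, 0, 0, 0.045], [0, 0, 0, 0, 0, 0, 0.045]]]}}

```text
time_s: 4.8
tool_pos: [0.4648, -0.2433, 0.1013]
tool_rot: [179.9, -0.0, 78.6]
force: [-0.2, -0.5, 0.6]
grip_width: 0.0451
grasp_force: 0.0
```

```bash
python3 plan.py 0.464 -0.243 0.019 180 0 78.5 5; python3 - <<'E'
from h import *
o=get_obs();print(o['tool_pos'],o['tool_rot'],o['time_s'],o['force'])
E
```

```text
5 x [0.0, -0.0002, 0.0165, 0.0002, -0.0, 0.0004]
4 [ 0.464  -0.2432  0.0353] 0.5238706315562643
5 [ 0.4638 -0.2431  0.0188] 0.523682636234722
[ 0.46475415 -0.24330852  0.10125394] [ 1.79938985e+02 -1.23833022e-03  7.86021015e+01] 4.8 [-0.22479309 -0.52553512  0.60011948]
```

Descend 82 mm, then close softly, then firmly.

Call:
{"api": "play_rows", "payload": {"steps": [[[0, 0, 0.012, 0, 0, 0, 0.045], [0, 0, 0.02, 0, 0, 0, 0.045], [0, 0, 0.02, 0, 0, 0, 0.045], [0, 0, 0.02, 0, 0, 0, 0.045], [0, 0, 0.01, 0, 0, 0, 0.045], [0, 0, 0, 0, 0, 0, 0.045], [0, 0, 0, 0, 0, 0, 0], [0, 0, 0, 0, 0, 0, 0], [0, 0, 0, 0, 0, 0, 0], [0, 0, 0, 0, 0, 0, 0], [0, 0, 0, 0, 0, 0, 0]]], "force": 15}}

```text
time_s: 5.9
tool_pos: [0.4643, -0.2436, 0.019]
tool_rot: [179.9, -0.0, 78.5]
force: [-0.1, -1.5, 1.4]
grip_width: 0.0151
grasp_force: 15.0
```

Call:
{"api": "play_rows", "payload": {"steps": [[[0, 0, 0, 0, 0, 0, 0], [0, 0, 0, 0, 0, 0, 0], [0, 0, 0, 0, 0, 0, 0], [0, 0, 0, 0, 0, 0, 0]]], "force": 45}}

```text
time_s: 6.3
tool_pos: [0.4643, -0.2437, 0.0189]
tool_rot: [180.0, -0.0, 78.5]
force: [-0.1, 1.3, 3.9]
grip_width: 0.0147
grasp_force: 45.0
```

Call:
{"api": "play_rows", "payload": {"steps": [[[0, 0, -0.01, 0, 0, 0, 0], [0, 0, -0.02, 0, 0, 0, 0], [0, 0, -0.03, 0, 0, 0, 0], [0, 0, -0.035, 0, 0, 0, 0], [0, 0, -0.035, 0, 0, 0, 0], [0, 0, -0.03, 0, 0, 0, 0], [0, 0, -0.02, 0, 0, 0, 0], [0, 0, -0.01, 0, 0, 0, 0]]]}}

```text
time_s: 7.1
tool_pos: [0.4643, -0.2441, 0.2105]
tool_rot: [179.9, -0.0, 78.5]
force: [-0.2, -0.3, -1.8]
grip_width: 0.0147
grasp_force: 45.0
```

```bash
cat > seat.py <<'E'
from plan import *
import sys
# beam x,y,yaw,down ; target height above home along beam z ; n
q=np.load('q.npy')
def beamT(d):
    B=np.eye(4);B[:3,:3]=(R.from_euler('z',q[2])*R.from_euler('x',d)).as_matrix();B[:3,3]=[q[0],q[1],.075];return B
def tool(p):  # tool pose in beam frame: y=+beam x, z=-beam z
    M=np.eye(4);M[:3,:3]=np.array([[0,1,0],[1,0,0],[0,0,-1]]).T;M[:3,3]=p;return M
if __name__=='__main__':
    h,n=float(sys.argv[1]),int(sys.argv[2])
    A=cur();T=beamT(q[3])@tool([0,-.065,.050-.015+h]);np.set_printoptions(precision=4,suppress=True)
    print('target',T[:3,3],R.from_matrix(T[:3,:3]).as_euler('xyz',degrees=True));rows(A,T,n)
    X=np.linalg.inv(A)@T;print('total',X[:3,3],R.from_matrix(X[:3,:3]).as_rotvec())
E
python3 seat.py 0.075 12
```

```text
target [0.5357 0.0707 0.183 ] [180.      -1.7568  96.6555]
12 x [0.0266, 0.0045, 0.0027, 0.0006, 0.0026, -0.0264]
total [0.3227 0.0073 0.0276] [ 0.0073  0.0307 -0.3164]
```

Call:
{"api": "play_rows", "payload": {"steps": [[[0.0106, 0.0018, 0, 0.0002, 0.001, -0.0106, 0], [0.0213, 0.0036, 0, 0.0005, 0.002, -0.0211, 0], [0.0319, 0.0054, 0.001, 0.0007, 0.003, -0.0317, 0], [0.0372, 0.0063, 0.002, 0.0008, 0.0036, -0.037, 0], [0.0372, 0.0063, 0.002, 0.0008, 0.0036, -0.037, 0], [0.0372, 0.0063, 0.003, 0.0008, 0.0036, -0.037, 0], [0.0372, 0.0063, 0.003, 0.0008, 0.0036, -0.037, 0], [0.0346, 0.0058, 0.004, 0.0008, 0.0034, -0.0343, 0], [0.0293, 0.005, 0.004, 0.0007, 0.0029, -0.029, 0], [0.0213, 0.0036, 0.005, 0.0005, 0.002, -0.0211, 0], [0.0133, 0.0023, 0.004, 0.0003, 0.0013, -0.0132, 0], [0.008, 0.0013, 0.004, 0.0002, 0.0008, -0.0079, 0]]]}}

```text
time_s: 8.3
tool_pos: [0.5353, 0.0721, 0.1802]
tool_rot: [-179.8, -1.8, 96.8]
force: [0.6, 1.1, -1.4]
grip_width: 0.0148
grasp_force: 45.0
```

Call:
{"api": "play_rows", "payload": {"steps": [[[0, 0, 0, 0, 0, 0, 0], [0, 0, 0, 0, 0, 0, 0], [0, 0, 0, 0, 0, 0, 0]]]}}

```text
time_s: 8.6
tool_pos: [0.5358, 0.0695, 0.1813]
tool_rot: [-179.9, -1.8, 96.5]
force: [0.2, 0.4, -1.4]
grip_width: 0.0148
grasp_force: 45.0
```

```bash
python3 seat.py 0.075 1; python3 - <<'E'
from h import *
from seat import beamT,q,cur
np.set_printoptions(precision=4,suppress=True)
o=get_obs();print(o['time_s'],o['tool_pos'],o['tool_rot'],o['force'])
fs=[read_camera('side') for _ in range(4)];s=fs[0]
m=np.mean([f['frame'].astype(float) for f in fs],0).clip(0,255).astype(np.uint8)
t=read_camera('top')
save('pics/hover.png',np.hstack([cv2.resize(m[130:240,225:325],(400,440),interpolation=2),cv2.resize(t['frame'][150:230,180:280],(400,320),interpolation=2)] if 0 else [cv2.resize(m[130:240,225:325],(500,550),interpolation=2)]))
for n,c,f in(('side',s,m),('top',t,t['frame'])):
    h=cv2.cvtColor(f,cv2.COLOR_RGB2HSV);mm=cv2.inRange(h,(103,100,50),(127,255,255));k,l,st,ce=cv2.connectedComponentsWithStats(mm)
    for i in range(1,k):
        if 190<ce[i][0]<330 and 150<ce[i][1]<260 and st[i,4]>3: print(n,st[i],ce[i])
A=cur()
for y in(.045,-.045):
    p=(A@np.array([y,0,-.015,1]))[:3];print('pred cap',p,proj(s,p),proj(t,p))
B=beamT(q[3])
for y in(-30,30): 
  for p in((-2,y,60),(14,y,69)): print('fork',p,proj(s,(B@np.r_[np.array(p)/1e3,1])[:3]))
E
```

```text
target [0.5357 0.0707 0.183 ] [180.      -1.7568  96.6555]
1 x [0.0012, -0.0, -0.0016, -0.0015, -0.0004, -0.0019]
total [ 0.0012 -0.     -0.0016] [-0.0015 -0.0004 -0.0019]
8.6 [0.5358 0.0695 0.1813] [-179.9103   -1.7777   96.5466] [ 0.2001  0.3817 -1.4351]
side [212 152  17  13 183] [220.2022 158.1038]
side [282 174   9   9  53] [286.0943 178.3019]
top [248 182   3   5  11] [248.8182 183.7273]
pred cap [0.5305 0.1149 0.1976] [269.4539 160.7878] [218.7454 188.3103]
pred cap [0.5409 0.0256 0.1947] [286.1266 177.7133] [248.255  184.4669]
fork (-2, -30, 60) [270.8812 178.8257]
fork (14, -30, 69) [275.2831 174.7319]
fork (-2, 30, 60) [260.68   168.0908]
fork (14, 30, 69) [264.9739 164.0915]
```

View pics/hover.png

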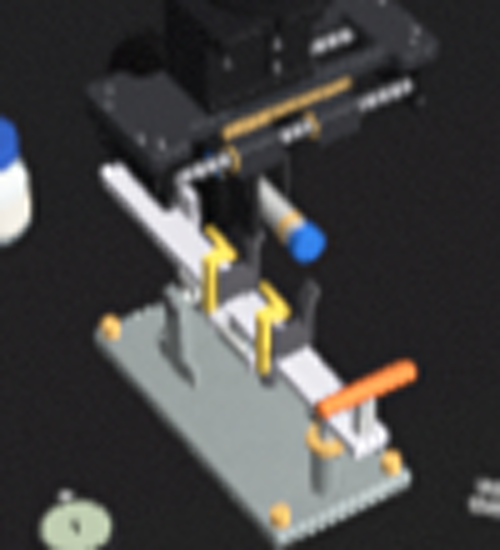

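The hover crop shows the near blue cap at (305,242), the yellow claws at (215,240) and (270,295), the dark prong tips at (258,240) and (310,285), and the handle at (367,388). The cap lands within a pixel of the prediction, so I descend.

Call:
{"api": "play_rows", "payload": {"steps": [[[0.0006, 0, 0.008, 0, 0, 0, 0], [0.0006, 0, 0.012, 0, 0, 0, 0], [0, 0, 0.012, 0, 0, 0, 0], [0, 0, 0.006, 0, 0, 0, 0], [0, 0, 0, 0, 0, 0, 0], [0, 0, 0, 0, 0, 0, 0]]]}}

```text
time_s: 9.45
tool_pos: [0.5352, 0.0735, 0.1429]
tool_rot: [-179.9, -1.8, 96.7]
force: [0.1, 0.2, -2.0]
grip_width: 0.0146
grasp_force: 45.0
```

```bash
python3 seat.py 0 1; python3 - <<'E'
from h import *
from seat import beamT,q,cur
np.set_printoptions(precision=2,suppress=True)
fs=[read_camera('side') for _ in range(4)];s=fs[0]
m=np.mean([f['frame'].astype(float) for f in fs],0).clip(0,255).astype(np.uint8)
A=cur();B=beamT(q[3]);big=cv2.resize(m[150:220,240:315],None,fx=8,fy=8,interpolation=2)
def dot(T,p,col):
    u,v=proj(s,(T@np.r_[np.array(p)/1e3,1])[:3]);cv2.circle(big,(int((u-240+.5)*8),int((v-150+.5)*8)),3,col,-1)
for y in(-100,-90,-40,-30):
    dot(B,(9.5,y,49),(255,0,255));dot(B,(9.5,y,69),(0,255,0));dot(B,(-9.5,y,49),(0,255,255))
for y in(-120,-150,-20,0,112): dot(B,(12,y,24),(255,0,0));dot(B,(-12,y,24),(255,0,0))
for x in(-32,32): dot(B,(x,-175,58),(0,0,255))
dot(A,(-50,0,-15),(255,255,0))
for a in range(0,360,45): dot(A,(-50,10*np.cos(np.radians(a)),-15+10*np.sin(np.radians(a))),(255,255,0))
save('pics/fork.png',big)
E
```

```text
target [0.5354 0.073  0.108 ] [180.      -1.7568  96.6555]
1 x [-0.0017, 0.0002, 0.0348, -0.0025, -0.0006, 0.0006]
total [-0.0017  0.0002  0.0348] [-0.0025 -0.0006  0.0006]
```

View pics/fork.png

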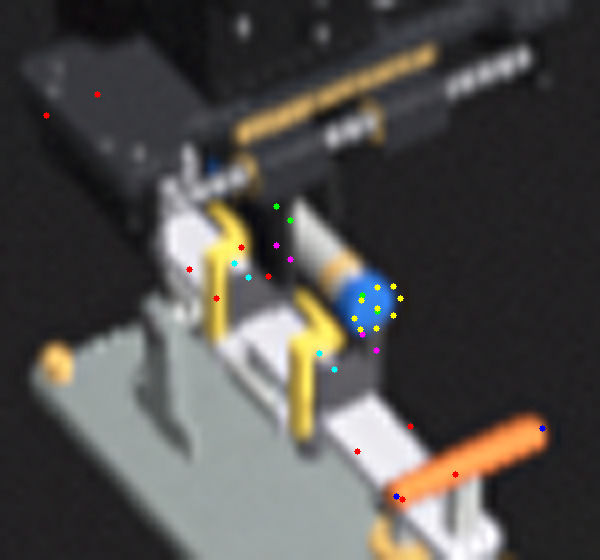

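The overlay shows the handle ends and bar edges on the predicted dots. The cap at (366,300) sits about 3 mm further along +y than drawn, so I shift the tool by −3 mm in x and press down.

Call:
{"api": "play_rows", "payload": {"steps": [[[-0.0015, 0, 0, 0, 0, 0, 0], [-0.0015, 0, 0.002, 0, 0, 0, 0], [0, 0, 0.004, 0, 0, 0, 0], [0, 0, 0.004, 0, 0, 0, 0], [0, 0, 0.004, 0, 0, 0, 0], [0, 0, 0.004, 0, 0, 0, 0], [0, 0, 0, 0, 0, 0, 0]]], "force": 55}}

```text
time_s: 10.35
tool_pos: [0.5358, 0.0713, 0.1248]
tool_rot: [-179.9, -1.8, 96.7]
force: [1.9, 0.3, 0.6]
grip_width: 0.0146
grasp_force: 55.0
```

Call:
{"api": "play_rows", "payload": {"steps": [[[0, 0, 0.003, 0, 0, 0, 0], [0, 0, 0.003, 0, 0, 0, 0], [0, 0, 0.003, 0, 0, 0, 0]]]}}

```text
time_s: 10.65
tool_pos: [0.5356, 0.0715, 0.116]
tool_rot: [-179.9, -1.8, 96.7]
force: [2.0, 1.6, -1.1]
grip_width: 0.0145
grasp_force: 55.0
```

Call:
{"api": "play_rows", "payload": {"steps": [[[0, 0, 0.003, 0, 0, 0, 0], [0, 0, 0.003, 0, 0, 0, 0], [0, 0, 0.002, 0, 0, 0, 0], [0, 0, 0.001, 0, 0, 0, 0], [0, 0, 0, 0, 0, 0, 0]]]}}

```text
time_s: 11.15
tool_pos: [0.5349, 0.0717, 0.1073]
tool_rot: [-179.8, -1.8, 96.7]
force: [-2.2, 0.5, 3.2]
grip_width: 0.0147
grasp_force: 55.0
```

```bash
python3 seat.py 0 1; python3 - <<'E'
from h import *
fs=[read_camera('side') for _ in range(4)]
m=np.mean([f['frame'].astype(float) for f in fs],0).clip(0,255).astype(np.uint8)
save('pics/press.png',m[150:220,240:315],8)
E
```

```text
target [0.5354 0.073  0.108 ] [180.      -1.7568  96.6555]
1 x [0.0013, 0.0006, -0.0007, -0.0031, -0.0011, 0.0005]
total [ 0.0013  0.0006 -0.0007] [-0.0031 -0.0011  0.0005]
```

View pics/press.png

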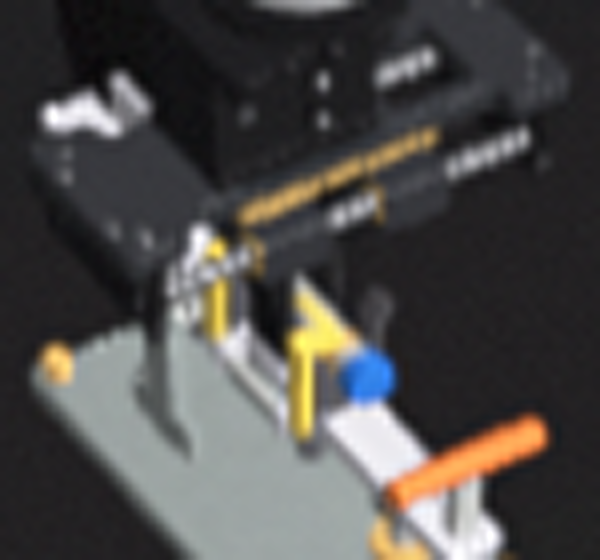

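The tube is between the prongs with its cap at (367,375). The near claw at (325,330) lies over it. There is almost no reaction force yet, so I press on until it bottoms.

Call:
{"api": "play_rows", "payload": {"steps": [[[0, 0, 0.001, 0, 0, 0, 0], [0, 0, 0.001, 0, 0, 0, 0], [0, 0, 0, 0, 0, 0, 0]]]}}

```text
time_s: 11.65
tool_pos: [0.5361, 0.0718, 0.1072]
tool_rot: [-180.0, -1.9, 96.7]
force: [-5.1, -1.6, 14.8]
grip_width: 0.0145
grasp_force: 55.0
```

Call:
{"api": "play_rows", "payload": {"steps": [[[0, 0, 0.001, 0, 0, 0, 0], [0, 0, 0.001, 0, 0, 0, 0], [0, 0, 0, 0, 0, 0, 0]]]}}

```text
time_s: 11.95
tool_pos: [0.5371, 0.0719, 0.1072]
tool_rot: [179.9, -1.9, 96.7]
force: [-7.1, -2.7, 24.0]
grip_width: 0.0144
grasp_force: 55.0
```

Call:
{"api": "play_rows", "payload": {"steps": [[[0, 0, -0.002, 0, 0, 0, 0], [0, 0, -0.001, 0, 0, 0, 0], [0, 0, 0, 0, 0, 0, 0.03], [0, 0, 0, 0, 0, 0, 0.03], [0, 0, 0, 0, 0, 0, 0.03], [0, 0, -0.006, 0, 0, 0, 0.03], [0, 0, -0.015, 0, 0, 0, 0.03], [0, 0, -0.025, 0, 0, 0, 0.03], [0, 0, -0.025, 0, 0, 0, 0.03], [0, 0, -0.02, 0, 0, 0, 0.03], [0, 0, -0.01, 0, 0, 0, 0.03]]]}}

```text
time_s: 13.05
tool_pos: [0.5373, 0.0686, 0.2101]
tool_rot: [179.9, -1.8, 96.7]
force: [0.6, -0.3, -0.1]
grip_width: 0.0299
grasp_force: 0.0
```

Call:
{"api": "play_rows", "payload": {"steps": [[[-0.02, 0, 0, 0, 0, 0, 0.04], [-0.03, 0, 0, 0, 0, 0, 0.04], [-0.03, 0, 0, 0, 0, 0, 0.04], [-0.02, 0, 0, 0, 0, 0, 0.04], [-0.01, 0, 0, 0, 0, 0, 0.04], [0, 0, 0, 0, 0, 0, 0.04]]]}}

```text
time_s: 13.65
tool_pos: [0.5486, -0.042, 0.2035]
tool_rot: [-179.9, -1.8, 96.5]
force: [0.9, 0.7, -0.2]
grip_width: 0.0401
grasp_force: 0.0
```

```bash
python3 - <<'E'
from h import *
from seat import *
np.set_printoptions(precision=4,suppress=True)
fs=[read_camera('side') for _ in range(4)];tt=[read_camera('top') for _ in range(4)]
M=lambda f:np.mean([a['frame'].astype(float) for a in f],0).clip(0,255).astype(np.uint8)
a=cv2.resize(M(fs)[150:220,235:310],(450,420),interpolation=2);b=cv2.resize(M(tt)[170:210,195:275],(560,280)if 0 else(350,175),interpolation=2)
save('pics/home.png',np.hstack([a,np.vstack([b,np.zeros((245,350,3),np.uint8)])]))
T=beamT(q[3])@tool([0,-.175,.058-.019+.0]);A=cur();X=np.linalg.inv(A)@T;o=get_obs()
print(o['time_s'],A[:3,3],'target',T[:3,3],'total',X[:3,3],R.from_matrix(X[:3,:3]).as_rotvec(),o['force'])
E
```

```text
14.05 [ 0.5487 -0.0397  0.2034] target [ 0.5482 -0.0363  0.1086] total [0.0004 0.0001 0.0949] [-0.0022 -0.001   0.0022] [-0.2378  0.4117 -0.2482]
```

View pics/home.png

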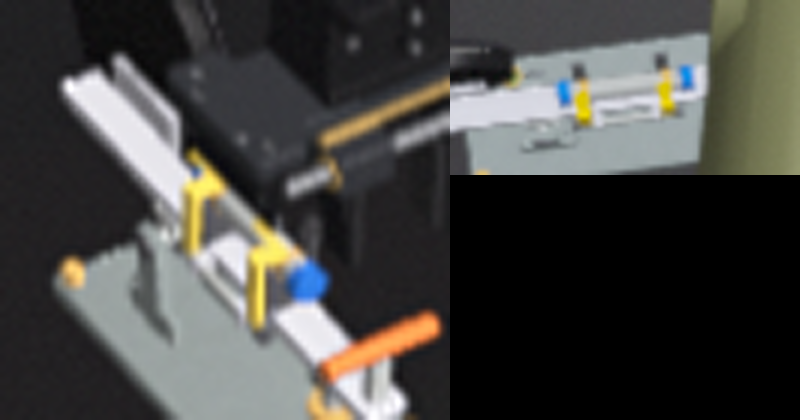

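Both yellow claws lie over the tube at (205,180) and (270,245), with a cap outside each fork at (190,172) and (307,280), so it is seated. The handle is at (380,345). Next I turn the gripper 90° for the handle.

Call:
{"api": "play_rows", "payload": {"steps": [[[0, 0, 0, 0, 0, 0.131, 0.04], [0, 0, 0, 0, 0, 0.131, 0.04], [0, 0, 0, 0, 0, 0.131, 0.04], [0, 0, 0, 0, 0, 0.131, 0.04], [0, 0, 0, 0, 0, 0.131, 0.04], [0, 0, 0, 0, 0, 0.131, 0.04], [0, 0, 0, 0, 0, 0.131, 0.04], [0, 0, 0, 0, 0, 0.131, 0.04], [0, 0, 0, 0, 0, 0.131, 0.04], [0, 0, 0, 0, 0, 0.131, 0.04], [0, 0, 0, 0, 0, 0.131, 0.04], [0, 0, 0, 0, 0, 0.131, 0.04]]]}}

```text
time_s: 15.25
tool_pos: [0.5487, -0.0401, 0.2035]
tool_rot: [-178.2, 0.1, 6.4]
force: [0.0, 0.3, -0.1]
grip_width: 0.0401
grasp_force: 0.0
```

Call:
{"api": "play_rows", "payload": {"steps": [[[0, 0, 0.005, 0, 0, 0, 0.04], [0, 0, 0.01, 0, 0, 0, 0.04], [0, 0, 0.01, 0, 0, 0, 0.04], [0, 0, 0.005, 0, 0, 0, 0.04], [0, 0, 0, 0, 0, 0, 0.04], [0, 0, 0, 0, 0, 0, 0.04]]]}}

```text
time_s: 15.85
tool_pos: [0.5485, -0.0397, 0.1733]
tool_rot: [-178.2, 0.1, 6.7]
force: [-0.1, 0.1, 0.5]
grip_width: 0.0395
grasp_force: 0.0
```

```bash
cat > hand.py <<'E'
from seat import *
def htool(z=.058-.019):
    M=np.diag([1.,-1,-1,1]);M[:3,3]=[0,-.175,z];return M
np.set_printoptions(precision=4,suppress=True)
if __name__=='__main__':
    T=beamT(q[3])@htool();A=cur();X=np.linalg.inv(A)@T;o=get_obs()
    print(o['time_s'],A[:3,3],'target',T[:3,3],'total',X[:3,3],R.from_matrix(X[:3,:3]).as_rotvec(),o['force'],np.array(o['qpos']))
E
python3 hand.py
```

```text
15.85 [ 0.5485 -0.0397  0.1733] target [ 0.5482 -0.0363  0.1086] total [ 0.0002 -0.0014  0.0648] [-0.0007  0.0024 -0.0001] [-0.0853  0.1335  0.4914] [-31.7136   9.3032  37.9854 102.1368  -7.8523  71.2012 -74.841 ]
```

Call:
{"api": "play_rows", "payload": {"steps": [[[0, -0.0014, 0.008, 0, 0, 0, 0.04], [0, 0, 0.014, 0, 0, 0, 0.04], [0, 0, 0.016, 0, 0, 0, 0.04], [0, 0, 0.014, 0, 0, 0, 0.04], [0, 0, 0.008, 0, 0, 0, 0.04], [0, 0, 0.005, 0, 0, 0, 0.04], [0, 0, 0, 0, 0, 0, 0.04]]]}}

```text
time_s: 16.55
tool_pos: [0.5477, -0.0362, 0.1078]
tool_rot: [-178.2, 0.2, 6.6]
force: [0.2, -0.1, -0.3]
grip_width: 0.0397
grasp_force: 0.0
```

Call:
{"api": "play_rows", "payload": {"steps": [[[0, 0, 0, 0, 0, 0, 0.008], [0, 0, 0, 0, 0, 0, 0.008], [0, 0, 0, 0, 0, 0, 0.008], [0, 0, 0, 0, 0, 0, 0.008], [0, 0, 0, 0, 0, 0, 0.008]]], "force": 4}}

```text
time_s: 17.05
tool_pos: [0.5482, -0.0355, 0.1088]
tool_rot: [-178.1, 0.1, 6.6]
force: [0.2, 1.1, 2.1]
grip_width: 0.012
grasp_force: 4.0
```

Gripped cleanly (12 mm wide). I'll firm the grip, then rock about the crossbar: per 0.02 rad, tool y −0.0008, z −0.0035, turn −0.02 about tool x.

Call:
{"api": "play_rows", "payload": {"steps": [[[0, 0, 0, 0, 0, 0, 0.008], [0, 0, 0, 0, 0, 0, 0.008], [0, 0, 0, 0, 0, 0, 0.008], [0, -0.0004, -0.00175, -0.01, 0, 0, 0.008], [0, -0.0004, -0.00175, -0.01, 0, 0, 0.008], [0, -0.0004, -0.00175, -0.01, 0, 0, 0.008], [0, -0.0004, -0.00175, -0.01, 0, 0, 0.008], [0, 0, 0, 0, 0, 0, 0.008]]], "force": 35}}

```text
time_s: 17.85
tool_pos: [0.5479, -0.0342, 0.1157]
tool_rot: [179.5, 0.1, 6.7]
force: [-1.5, 3.3, -3.3]
grip_width: 0.0115
grasp_force: 35.0
```

Call:
{"api": "play_rows", "payload": {"steps": [[[0, -0.0004, -0.00175, -0.01, 0, 0, 0.008], [0, -0.0008, -0.0035, -0.02, 0, 0, 0.008], [0, -0.0008, -0.0035, -0.02, 0, 0, 0.008], [0, -0.0008, -0.0035, -0.02, 0, 0, 0.008], [0, -0.0004, -0.00175, -0.01, 0, 0, 0.008], [0, 0, 0, 0, 0, 0, 0.008]]]}}

```text
time_s: 18.45
tool_pos: [0.5477, -0.0304, 0.1298]
tool_rot: [174.9, 0.1, 6.7]
force: [-1.0, 2.7, -2.9]
grip_width: 0.0108
grasp_force: 35.0
```

Call:
{"api": "play_rows", "payload": {"steps": [[[0, -0.0006, -0.0014, -0.01, 0, 0, 0.008], [0, -0.001, -0.0034, -0.02, 0, 0, 0.008], [0, -0.001, -0.0034, -0.02, 0, 0, 0.008], [0, -0.0008, -0.0035, -0.02, 0, 0, 0.008], [0, -0.0008, -0.0035, -0.02, 0, 0, 0.008], [0, -0.0008, -0.0035, -0.02, 0, 0, 0.008], [0, -0.0008, -0.0035, -0.02, 0, 0, 0.008], [0, -0.0008, -0.0035, -0.02, 0, 0, 0.008], [0, -0.0008, -0.0035, -0.02, 0, 0, 0.008], [0, -0.0008, -0.0035, -0.02, 0, 0, 0.008], [0, -0.0004, -0.00175, -0.01, 0, 0, 0.008], [0, 0, 0, 0, 0, 0, 0.008]]]}}

```text
time_s: 19.65
tool_pos: [0.5461, -0.0165, 0.1621]
tool_rot: [163.4, 0.1, 6.7]
force: [0.3, 0.6, -1.8]
grip_width: 0.0105
grasp_force: 35.0
```

Call:
{"api": "play_rows", "payload": {"steps": [[[0, 0, 0, 0, 0, 0, 0.008], [0, 0, 0, 0, 0, 0, 0.008], [0, 0, 0, 0, 0, 0, 0.008], [0, 0, 0, 0, 0, 0, 0.008], [0, 0, 0, 0, 0, 0, 0.008], [0, 0, 0, 0, 0, 0, 0.008]]]}}

```text
time_s: 20.25
tool_pos: [0.5459, -0.0167, 0.1618]
tool_rot: [163.5, 0.1, 6.6]
force: [-0.2, 0.5, -1.6]
grip_width: 0.0107
grasp_force: 35.0
```

```bash
cat > dialv.py <<'E'
from h import *
from hand import *
import sys
A=cur();rel=A@np.linalg.inv(htool())
ang=-(R.from_matrix(A[:3,:3])*R.from_matrix(htool()[:3,:3]).inv()).as_euler('xyz')[0] # handle-up angle from tool
B=beamT(-ang);h=(A@[0,0,-.019,1])[:3];d=h-[q[0],q[1],.075]
yb=d@[-np.sin(q[2]),np.cos(q[2]),0];ang2=np.arctan2(d[2],-yb)-np.arctan2(58,175)
print('tool-tilt angle',ang,'from handle pos',ang2,'radius err mm',1e3*(np.hypot(yb,d[2])-np.hypot(.175,.058)),get_obs()['force'],get_obs()['time_s'])
fs=[read_camera('top') for _ in range(12)];t=fs[0]
m=np.mean([f['frame'].astype(float) for f in fs],0)
c=(B@[.036,.08,.058,1])[:3]
for r in(57,66):
  for w in(-.1,0,.1,.2): # angle toward handle side, world vertical
    p=c+r/1e3*np.array([np.sin(q[2])*np.sin(w),-np.cos(q[2])*np.sin(w),np.cos(w)]);print(r,w,proj(t,p))
rr=m[:,:,0]-np.maximum(m[:,:,1],m[:,:,2]);sub=rr[160:200,160:215];
for i,j in np.argwhere(sub>8): print((j+160,i+160,round(sub[i,j],1)),end=' ')
save(sys.argv[1],m[165:197,160:215].clip(0,255).astype(np.uint8),14)
E
python3 dialv.py pics/d2.png
```

```text
tool-tilt angle 0.2887897579420461 from handle pos 0.2877062644335827 radius err mm -0.4735575959146088 [-0.1516  0.5124 -1.6356] 20.25
57 -0.1 [179.009  183.6216]
57 0 [180.8207 183.362 ]
57 0.1 [182.6659 183.1286]
57 0.2 [184.524  182.9241]
66 -0.1 [178.1729 183.2471]
66 0 [180.2835 182.9445]
66 0.1 [182.4333 182.6728]
66 0.2 [184.5979 182.4349]
```

View pics/d2.png

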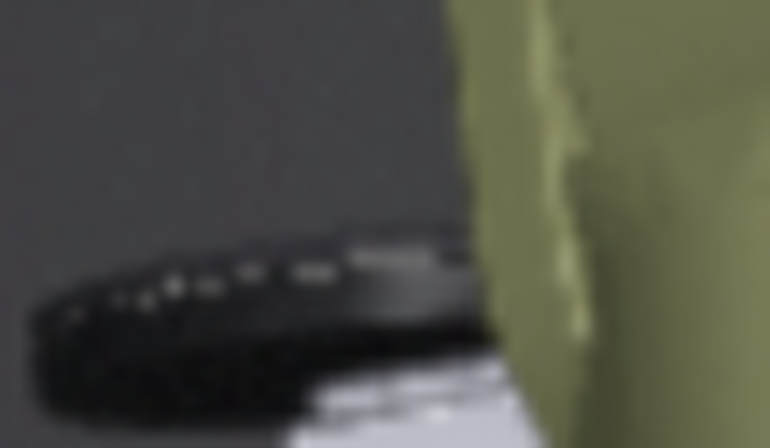

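The top crop shows the dial back, the white edge sliver from (75,315) to (430,258), and the arm covering everything right of about x=480. No red shows now. I'll analyse the earlier averaged picture against the geometry.

```bash
python3 - <<'E'
from h import *
from hand import *
im=cv2.imread('pics/dial.png')[7::14,7::14,::-1].astype(int)  # origin (160,168)
im2=cv2.imread('pics/d2.png')[7::14,7::14,::-1].astype(int)   # origin (160,165)
t=read_camera('top')
for nm,B,I,v0 in(('rest',beamT(q[3]),im,168),('up',beamT(-.288),im2,165)):
    print(nm)
    for x in(16,32,33,35,38):
        print(x,*[np.round(proj(t,(B@np.r_[x/1e3,.08-.070*np.sin(w),.058+.070*np.cos(w),1])[:3]),1) for w in(0,.3,.6)], 'r57',np.round(proj(t,(B@np.r_[x/1e3,.08-.057*np.sin(.3),.058+.057*np.cos(.3),1])[:3]),1))
    sat=I[:,:,0]-(I[:,:,1]+I[:,:,2])/2
    o=np.dstack(np.unravel_index(np.argsort(-sat[:25 if nm=='rest' else 24,:(52 if nm=='rest' else 32)].ravel())[:8],sat[:25 if nm=='rest' else 24,:(52 if nm=='rest' else 32)].shape))[0]
    for i,j in o: print((j+160,i+v0),I[i,j],end=' ')
    print()
    for v in range(9,17) if nm=='rest' else range(14,22): print(v+v0,' '.join(str(a) for a in I[v,(22 if nm=='rest' else 10):(46 if nm=='rest' else 34)].sum(1)//3))
for n in('mark','needle','mark_tip','dial'):
    for r in silhouettes('top',n)[:3]: print(n,round(r['p'],2),r['extent'],r['pixels'].sum())
E
```

```text
rest
16 [184.8 187.2] [191.8 186.5] [198.4 186.1] r57 [191.1 187.2]
32 [184.2 182. ] [191.2 181.2] [197.8 180.9] r57 [190.5 182. ]
33 [184.1 181.7] [191.1 180.9] [197.7 180.6] r57 [190.4 181.7]
35 [184.1 181. ] [191.1 180.3] [197.6 179.9] r57 [190.3 181.1]
38 [183.9 180. ] [190.9 179.3] [197.5 179. ] r57 [190.2 180.1]
(np.int64(208), np.int64(189)) [157 146 100] (np.int64(210), np.int64(186)) [166 161 111] (np.int64(209), np.int64(189)) [174 171 118] (np.int64(210), np.int64(188)) [180 178 126] (np.int64(210), np.int64(187)) [159 160 106] (np.int64(211), np.int64(187)) [176 169 136] (np.int64(209), np.int64(185)) [116 106  79] (np.int64(210), np.int64(185)) [182 175 142] 
177 66 67 66 65 66 65 66 66 66 65 66 66 66 66 64 67 66 67 67 67 67 68 67 67
178 65 66 65 66 66 66 64 65 64 65 65 64 65 64 65 65 64 65 65 66 65 66 66 67
179 64 65 63 62 64 64 64 65 65 66 60 63 64 63 63 62 56 60 60 62 60 60 65 64
180 56 58 56 56 56 55 60 57 67 66 73 82 82 81 80 79 62 56 54 67 67 64 54 55
181 48 60 62 60 53 61 64 63 67 67 72 109 112 110 108 100 52 41 55 89 90 84 51 54
182 53 80 81 78 53 87 95 99 106 10
[... 937 characters left out ...]
3 64 64 63 64 64 65 65 65 65 66 65 65 63 64 65 64 63 63 63 63 63 73
181 63 64 64 64 63 63 63 64 63 63 62 63 64 60 56 59 59 56 58 59 60 55 55 68
182 63 63 61 61 62 60 59 56 53 54 53 51 51 50 58 72 72 71 74 79 75 64 61 73
183 59 53 51 50 50 47 47 56 55 48 48 57 57 56 60 94 99 98 102 101 98 66 53 63
184 43 45 60 42 50 48 47 74 69 36 46 83 88 84 49 55 67 78 87 94 92 86 81 79
185 46 55 94 49 68 67 38 40 40 34 36 44 48 48 43 50 60 71 80 87 87 85 80 74
186 71 39 40 28 34 35 30 31 33 36 38 39 39 41 44 53 61 71 79 85 83 78 70 64
needle 0.56 [159.9, 181.7, 198.1, 201.8] 509
needle 0.48 [274.7, 140.9, 295.3, 162.3] 51
dial 0.57 [164.5, 179.3, 196.5, 204.0] 510
dial 0.43 [196.4, 191.1, 262.6, 209.2] 352
```

```bash
python3 - <<'E'
from h import *
im=cv2.imread('pics/dial.png')[7::14,7::14,::-1].astype(int)
im2=cv2.imread('pics/d2.png')[7::14,7::14,::-1].astype(int)
for nm,I,u0,v0,rows,cols in(('rest',im,160,168,range(9,18),range(16,48)),('up',im2,160,165,range(14,23),range(0,34))):
    print(nm,'cols',u0+cols[0]); E=I[:,:,0]-(I[:,:,1]+I[:,:,2])//2
    for v in rows: print(v0+v,' '.join('%3d'%E[v,c] for c in cols))
print(im[12:15,30:35])
E
```

```text
rest cols 176
177   0   0  -1   0   0  -1  -1  -1  -1  -1  -1  -1  -1  -2  -1  -1   0  -2   1   1  -1   1  -1  -1  -2  -1  -1  -1  -2  -2  -2  -2
178   0   0  -2  -1   0   0  -2  -1  -2  -1  -1  -1  -1  -2  -2  -2  -1  -1   1   0  -2   0  -1  -1  -1  -1  -2  -2  -1  -2  -1  -2
179   1   0  -1  -1  -1  -2  -1  -1  -2  -1  -2  -1  -2  -2  -2  -3  -1  -1   0  -1  -1  -1  -1  -1  -2  -1  -1  -2  -2  -2  -2  -2
180   0  -1  -1  -2  -1  -2   0  -2  -2  -1  -2  -1  -3  -3  -2  -2   1  -1  -1  -2  -2  -2  -2  -3  -2  -2  -1  -1  -1  -3  -4  -3
181   1  -2  -2  -1  -2  -2   0  -1   0  -2  -2   0  -1  -1  -1   1   9   0  -1   2   0   1   0  -3  -1  -1   0   0  -1  -1  -3  -3
182  -1  -1  -1  -1  -1  -1  -1   0   0   0  -1  -1   0   1   0  -1   1  -1   0   0  -3   0  -2  -1  -2  -1  -1  -3   0   1  -1   0
183   0   1   1  -1   1   1   0   0   0  -1  -1  -2   0   0  -1  -1   0   1  -2  -1  -1  -1  -1  -3  -2   0  -1  -1  -1   0  -4  -1
184   0   0  -1  -1   1   0  -1  -1   0  -1  -2   0  -1  -2  -1  -2  -2  -1  -2  -2  -1  -1  -1  -3  -1  -1   0   0  -2  -2  -3  -1
185   1  -1  -2   0   1  -2  -
[... 919 characters left out ...]
-1   0   0   0   0  -2  -1  -1   1
185   0  -1  -1  -1  -1  -2  -2  -1  -1  -2  -1  -1   1   1   0   1  -2   0  -1  -1  -1  -2   0   0   0  -2  -2  -1  -1  -1  -2  -1   0   0
186   0   0  -1  -2  -2  -1  -2  -1   1   1   1   0   0  -1   0   0  -1  -1  -1  -1  -1  -1  -3  -1  -2  -2  -2  -1  -2  -2  -2  -1   0  -1
187   0   0  -1  -1  -1   2   0  -2  -2  -2   0   0  -1   0  -1  -1  -1  -1  -2  -1  -2  -2  -2  -1  -1  -1  -1  -2  -2  -2  -1  -1   0  -1
[[[ 66  65  71]
  [ 65  64  71]
  [ 74  70  77]
  [ 81  80  85]
  [ 81  80  85]]

 [[ 66  66  69]
  [ 68  66  68]
  [ 78  68  70]
  [109 108 110]
  [112 112 114]]

 [[106 106 107]
  [103 103 105]
  [ 77  75  77]
  [ 87  86  90]
  [102 101 104]]]
```

There is one pixel of true red excess (9, against noise of about 1) at (192,181) in the rest picture, a sub-pixel sliver of the mark. I'll sweep the beam in small steps to catch the sliver at several angles.

```bash
cat > look.py <<'E'
from h import *
from hand import *
from scipy.optimize import brentq
import sys
N=int(sys.argv[1]) if len(sys.argv)>1 else 5
A=cur();h=(A@[0,0,-.019,1])[:3];d=h-[q[0],q[1],.075]
tilt=-(R.from_matrix(A[:3,:3])*R.from_matrix(htool()[:3,:3]).inv()).as_euler('xyz')[0]
yb=d@[-np.sin(q[2]),np.cos(q[2]),0];ang=np.arctan2(d[2],-yb)-np.arctan2(58,175)
o=get_obs();print('t %.2f tilt %.3f pos %.3f rerr %.1fmm F'%(o['time_s'],tilt,ang,1e3*(np.hypot(yb,d[2])-np.hypot(.175,.058))),np.round(o['force'],1))
fs=[read_camera('top') for _ in range(N)];t=fs[0];m=np.mean([f['frame'].astype(float) for f in fs],0)
np.save('sw_%.3f.npy'%tilt,m[160:210,150:230])
B=beamT(-tilt);E=m[:,:,0]-(m[:,:,1]+m[:,:,2])/2
def P(r,w,x): return proj(t,(B@np.r_[x/1e3,.08-r/1e3*np.sin(w),.058+r/1e3*np.cos(w),1])[:3])
for u in range(165,212):
    w=brentq(lambda w:P(70,w,33)[0]-u,-1.3,1.3);v=P(70,w,33)[1]
    for vv in range(int(v)-2,int(v)+4):
        if E[vv,u]>5 and m[vv,u,1]<m[vv,u,2]+4: print('red',(u,vv),'exc %.1f'%E[vv,u],np.round(m[vv,u]),'phi r70 %.3f r57 %.3f'%(w,brentq(lambda w:P(57,w,33)[0]-u,-1.5,1.5)))
E
python3 look.py 3
```

```text
t 21.10 tilt 0.289 pos 0.288 rerr -0.5mm F [ 0.2 -0.3 -0.7]Traceback (most recent call last):
  File "look.py", line 15, in <module>
    w=brentq(lambda w:P(70,w,33)[0]-u,-1.3,1.3);v=P(70,w,33)[1]
    r = _zeros._brentq(f, a, b, xtol, rtol, maxiter, args, full_output, disp)
ValueError: f(a) and f(b) must have different signs
```

Call:
{"api": "play_rows", "payload": {"steps": [[[0, -0.0006, -0.0026, -0.015, 0, 0, 0.008], [0, 0, 0, 0, 0, 0, 0.008]]]}}

```text
time_s: 21.45
tool_pos: [0.546, -0.0151, 0.1645]
tool_rot: [162.5, 0.1, 6.7]
force: [0.2, -1.8, 0.1]
grip_width: 0.0109
grasp_force: 35.0
```

```bash
python3 look.py
```

```text
t 21.45 tilt 0.305 pos 0.305 rerr -0.5mm F [ 0.2 -1.8  0.1]
red (182, 184) exc 6.9 [94. 87. 87.] phi r70 0.389 r57 0.367Traceback (most recent call last):
  File "look.py", line 15, in <module>
    w=brentq(lambda w:P(70,w,33)[0]-u,-1.3,1.3);v=P(70,w,33)[1]
    r = _zeros._brentq(f, a, b, xtol, rtol, maxiter, args, full_output, disp)
ValueError: f(a) and f(b) must have different signs
```

Call:
{"api": "play_rows", "payload": {"steps": [[[0, -0.0006, -0.0026, -0.015, 0, 0, 0.008], [0, 0, 0, 0, 0, 0, 0.008]]]}}

```text
time_s: 21.9
tool_pos: [0.5458, -0.0138, 0.1668]
tool_rot: [161.7, 0.1, 6.7]
force: [-0.3, -2.0, 1.3]
grip_width: 0.0108
grasp_force: 35.0
```

```bash
python3 look.py
```

```text
t 21.90 tilt 0.320 pos 0.320 rerr -0.5mm F [-0.3 -2.   1.3]Traceback (most recent call last):
  File "look.py", line 15, in <module>
    w=brentq(lambda w:P(70,w,33)[0]-u,-1.3,1.3);v=P(70,w,33)[1]
    r = _zeros._brentq(f, a, b, xtol, rtol, maxiter, args, full_output, disp)
ValueError: f(a) and f(b) must have different signs
```

Call:
{"api": "play_rows", "payload": {"steps": [[[0, -0.0006, -0.0026, -0.015, 0, 0, 0.008], [0, 0, 0, 0, 0, 0, 0.008]]]}}

```text
time_s: 22.35
tool_pos: [0.5456, -0.0124, 0.169]
tool_rot: [160.8, 0.1, 6.7]
force: [0.1, -2.1, 0.6]
grip_width: 0.011
grasp_force: 35.0
```

```bash
python3 look.py
```

```text
t 22.35 tilt 0.335 pos 0.335 rerr -0.5mm F [ 0.1 -2.1  0.6]
red (182, 184) exc 9.6 [65. 55. 56.] phi r70 0.424 r57 0.404Traceback (most recent call last):
  File "look.py", line 15, in <module>
    w=brentq(lambda w:P(70,w,33)[0]-u,-1.3,1.3);v=P(70,w,33)[1]
    r = _zeros._brentq(f, a, b, xtol, rtol, maxiter, args, full_output, disp)
ValueError: f(a) and f(b) must have different signs
```

Call:
{"api": "play_rows", "payload": {"steps": [[[0, -0.0006, -0.0026, -0.015, 0, 0, 0.008], [0, 0, 0, 0, 0, 0, 0.008]]]}}

```text
time_s: 22.8
tool_pos: [0.5455, -0.011, 0.1713]
tool_rot: [159.9, 0.1, 6.7]
force: [0.7, -2.7, 0.6]
grip_width: 0.011
grasp_force: 35.0
```

```bash
python3 look.py
```

```text
t 22.80 tilt 0.350 pos 0.350 rerr -0.5mm F [ 0.7 -2.7  0.6]Traceback (most recent call last):
  File "look.py", line 15, in <module>
    w=brentq(lambda w:P(70,w,33)[0]-u,-1.3,1.3);v=P(70,w,33)[1]
    r = _zeros._brentq(f, a, b, xtol, rtol, maxiter, args, full_output, disp)
ValueError: f(a) and f(b) must have different signs
```

```bash
sed -i 's/^for u in range.*/for u in range(int(P(70,-1,33)[0]),int(P(70,1.1,33)[0])):/; s/E\[vv,u\]>5/E[vv,u]>4/' look.py; sed -i "s/^N=int.*/N=int(sys.argv[1]) if len(sys.argv)>1 else 6/" look.py; ls sw*
```

```text
sw_0.289.npy
sw_0.305.npy
sw_0.320.npy
sw_0.335.npy
sw_0.350.npy
```

Call:
{"api": "play_rows", "payload": {"steps": [[[0, -0.0006, -0.0026, -0.015, 0, 0, 0.008], [0, 0, 0, 0, 0, 0, 0.008]]]}}

```text
time_s: 23.25
tool_pos: [0.5453, -0.0095, 0.1735]
tool_rot: [159.1, 0.1, 6.7]
force: [-0.1, -4.0, 1.1]
grip_width: 0.0108
grasp_force: 35.0
```

```bash
python3 look.py
```

```text
t 23.25 tilt 0.365 pos 0.365 rerr -0.5mm F [-0.1 -4.   1.1]Traceback (most recent call last):
  File "look.py", line 15, in <module>
    w=brentq(lambda w:P(70,w,33)[0]-u,-1.3,1.3);v=P(70,w,33)[1]
    r = _zeros._brentq(f, a, b, xtol, rtol, maxiter, args, full_output, disp)
ValueError: f(a) and f(b) must have different signs
```

Call:
{"api": "play_rows", "payload": {"steps": [[[0, -0.0006, -0.0026, -0.015, 0, 0, 0.008], [0, 0, 0, 0, 0, 0, 0.008]]]}}

```text
time_s: 23.75
tool_pos: [0.5451, -0.0081, 0.1758]
tool_rot: [158.2, 0.1, 6.7]
force: [0.2, -3.8, 1.8]
grip_width: 0.0106
grasp_force: 35.0
```

```bash
python3 look.py
```

```text
t 23.75 tilt 0.380 pos 0.380 rerr -0.5mm F [ 0.2 -3.8  1.8]Traceback (most recent call last):
  File "look.py", line 15, in <module>
    w=brentq(lambda w:P(70,w,33)[0]-u,-1.3,1.3);v=P(70,w,33)[1]
    r = _zeros._brentq(f, a, b, xtol, rtol, maxiter, args, full_output, disp)
ValueError: f(a) and f(b) must have different signs
```

Call:
{"api": "play_rows", "payload": {"steps": [[[0, -0.0006, -0.0026, -0.015, 0, 0, 0.008], [0, 0, 0, 0, 0, 0, 0.008]]]}}

```text
time_s: 24.25
tool_pos: [0.5449, -0.0066, 0.1779]
tool_rot: [157.4, 0.1, 6.7]
force: [0.3, -4.2, 3.6]
grip_width: 0.0112
grasp_force: 35.0
```

```bash
python3 look.py; python3 - <<'E'
# re-examine the saved sweep with a low threshold
import numpy as np,glob
for f in sorted(glob.glob('sw_*.npy')):
    m=np.load(f);E=m[:,:,0]-(m[:,:,1]+m[:,:,2])/2;S=E[18:28,15:40]
    i=np.argsort(-S.ravel())[:4];print(f,[(k%25+165,k//25+178,round(S.ravel()[k],1)) for k in i])
E
```

```text
t 24.25 tilt 0.395 pos 0.395 rerr -0.5mm F [ 0.3 -4.2  3.6]
sw_0.289.npy [(np.int64(176), np.int64(178), np.float64(1.7)), (np.int64(178), np.int64(180), np.float64(1.3)), (np.int64(175), np.int64(185), np.float64(1.3)), (np.int64(174), np.int64(186), np.float64(1.2))]
sw_0.305.npy [(np.int64(182), np.int64(184), np.float64(6.9)), (np.int64(181), np.int64(184), np.float64(2.4)), (np.int64(182), np.int64(183), np.float64(2.3)), (np.int64(182), np.int64(185), np.float64(1.3))]
sw_0.320.npy [(np.int64(189), np.int64(181), np.float64(14.6)), (np.int64(189), np.int64(180), np.float64(14.2)), (np.int64(189), np.int64(186), np.float64(14.1)), (np.int64(189), np.int64(185), np.float64(13.9))]
sw_0.335.npy [(np.int64(189), np.int64(179), np.float64(14.2)), (np.int64(186), np.int64(182), np.float64(14.0)), (np.int64(188), np.int64(181), np.float64(14.0)), (np.int64(186), np.int64(178), np.float64(13.9))]
sw_0.350.npy [(np.int64(187), np.int64(178), np.float64(17.7)), (np.int64(187), np.int64(179), np.float64(17.6)), (np.int64(188), np.int64(183), np.float64(17.5)), (np.int64(188), np.int64(184
[... 230 characters left out ...]
.9))]
sw_0.380.npy [(np.int64(181), np.int64(178), np.float64(18.4)), (np.int64(182), np.int64(178), np.float64(18.2)), (np.int64(181), np.int64(179), np.float64(18.2)), (np.int64(182), np.int64(179), np.float64(17.9))]
sw_0.395.npy [(np.int64(179), np.int64(179), np.float64(19.0)), (np.int64(179), np.int64(178), np.float64(18.4)), (np.int64(180), np.int64(179), np.float64(18.4)), (np.int64(178), np.int64(179), np.float64(18.2))]Traceback (most recent call last):
  File "look.py", line 15, in <module>
    w=brentq(lambda w:P(70,w,33)[0]-u,-1.3,1.3);v=P(70,w,33)[1]
    r = _zeros._brentq(f, a, b, xtol, rtol, maxiter, args, full_output, disp)
ValueError: f(a) and f(b) must have different signs
```

```bash
python3 - <<'E'
from h import *
s=open('look.py').read().split("for u in range(")[0]+'''for v in range(178,191):
    for u in range(166,204):
        if E[v,u]>3.5 and abs(m[v,u,1]-m[v,u,2])<5 and np.abs(m[v-1:v+2,u-1:u+2,1]-m[v-1:v+2,u-1:u+2,2]).max()<9:
            f=lambda r:brentq(lambda w:P(r,w,33)[0]-u,-1.5+tilt,1.2)
            print('red',(u,v),'exc %.1f'%E[v,u],np.round(m[v,u]),'phi r70 %.3f r57 %.3f'%(f(70),f(57)))
'''
open('look.py','w').write(s)
from hand import *
t=read_camera('top');B=beamT(q[3])
for w in(-1.5708,0,1.5708):
    for x in(16,38): print(w,x,proj(t,(B@np.r_[x/1e3,.08-.07*np.sin(w),.058+.07*np.cos(w),1])[:3]))
I=cv2.imread('pics/dial.png')[7::14,7::14,1]
print('rest row180-188 dark extents',[(v+168,160+np.nonzero(I[v]<50)[0].min(),160+np.nonzero(I[v]<50)[0].max()) for v in range(14,24)])
E
```

```text
-1.5708 16 [165.8129 193.1806]
-1.5708 38 [164.985  186.3125]
0 16 [184.827 187.201]
0 38 [183.9374 180.022 ]
1.5708 16 [210.1511 187.391 ]
1.5708 38 [209.2746 180.566 ]
rest row180-188 dark extents [(182, np.int64(173), np.int64(208)), (183, np.int64(169), np.int64(208)), (184, np.int64(167), np.int64(208)), (185, np.int64(165), np.int64(208)), (186, np.int64(165), np.int64(208)), (187, np.int64(165), np.int64(208)), (188, np.int64(165), np.int64(206)), (189, np.int64(165), np.int64(204)), (190, np.int64(165), np.int64(183)), (191, np.int64(165), np.int64(182))]
```

Call:
{"api": "play_rows", "payload": {"steps": [[[0, 0.0008, 0.0035, 0.02, 0, 0, 0.008], [0, 0.0008, 0.0035, 0.02, 0, 0, 0.008], [0, 0.0008, 0.0035, 0.02, 0, 0, 0.008], [0, 0.0008, 0.0035, 0.02, 0, 0, 0.008], [0, 0.0008, 0.0035, 0.02, 0, 0, 0.008], [0, 0.0008, 0.0035, 0.02, 0, 0, 0.008], [0, 0, 0, 0, 0, 0, 0.008]]]}}

```text
time_s: 25.3
tool_pos: [0.5456, -0.0184, 0.1587]
tool_rot: [164.4, 0.2, 6.5]
force: [-0.6, -3.4, 0.2]
grip_width: 0.0109
grasp_force: 35.0
```

```bash
python3 look.py 5
```

```text
t 25.30 tilt 0.272 pos 0.269 rerr -0.5mm F [-0.6 -3.4  0.2]
red (183, 183) exc 11.2 [71. 59. 60.] phi r70 0.392 r57 0.378
```

Call:
{"api": "play_rows", "payload": {"steps": [[[0, 0.0008, 0.0035, 0.02, 0, 0, 0.008], [0, 0, 0, 0, 0, 0, 0.008]]]}}

```text
time_s: 25.75
tool_pos: [0.546, -0.0198, 0.1559]
tool_rot: [165.6, 0.1, 6.6]
force: [1.0, -2.1, 0.7]
grip_width: 0.011
grasp_force: 35.0
```

```bash
python3 look.py 5
```

```text
t 25.75 tilt 0.252 pos 0.251 rerr -0.6mm F [ 1.  -2.1  0.7]
```

Call:
{"api": "play_rows", "payload": {"steps": [[[0, 0.0008, 0.0035, 0.02, 0, 0, 0.008], [0, 0, 0, 0, 0, 0, 0.008]]]}}

```text
time_s: 26.2
tool_pos: [0.5461, -0.0214, 0.1526]
tool_rot: [166.7, 0.1, 6.6]
force: [-0.2, -1.6, -0.6]
grip_width: 0.0112
grasp_force: 35.0
```

```bash
python3 look.py 5
```

```text
t 26.20 tilt 0.232 pos 0.230 rerr -0.6mm F [-0.2 -1.6 -0.6]
red (183, 183) exc 3.8 [91. 86. 88.] phi r70 0.340 r57 0.325
```

Call:
{"api": "play_rows", "payload": {"steps": [[[0, 0.0008, 0.0035, 0.02, 0, 0, 0.008], [0, 0, 0, 0, 0, 0, 0.008]]]}}

```text
time_s: 26.65
tool_pos: [0.5462, -0.0229, 0.1493]
tool_rot: [167.9, 0.1, 6.6]
force: [0.2, -0.7, -1.7]
grip_width: 0.0109
grasp_force: 35.0
```

```bash
python3 look.py 5
```

```text
t 26.65 tilt 0.212 pos 0.210 rerr -0.6mm F [ 0.2 -0.7 -1.7]
red (185, 183) exc 5.3 [60. 53. 57.] phi r70 0.400 r57 0.404
red (184, 188) exc 3.8 [22. 17. 20.] phi r70 0.357 r57 0.350
```

Call:
{"api": "play_rows", "payload": {"steps": [[[0, 0.0008, 0.0035, 0.02, 0, 0, 0.008], [0, 0, 0, 0, 0, 0, 0.008]]]}}

```text
time_s: 27.1
tool_pos: [0.5463, -0.0244, 0.1461]
tool_rot: [169.0, 0.2, 6.6]
force: [-0.4, 0.6, -1.0]
grip_width: 0.0112
grasp_force: 35.0
```

```bash
python3 look.py 5
```

```text
t 27.10 tilt 0.192 pos 0.190 rerr -0.5mm F [-0.4  0.6 -1. ]
red (184, 183) exc 6.4 [58. 50. 53.] phi r70 0.330 r57 0.322
```

The red slivers all fall at φ ≈ 0.33–0.41, and the mark's own 8 mm width spans ±0.07, so its centre is about 0.375 rad. I go there and let the needle settle.

Call:
{"api": "play_rows", "payload": {"steps": [[[0, -0.0004, -0.00175, -0.01, 0, 0, 0.008], [0, -0.0008, -0.0035, -0.02, 0, 0, 0.008], [0, -0.0008, -0.0035, -0.02, 0, 0, 0.008], [0, -0.0008, -0.0035, -0.02, 0, 0, 0.008], [0, -0.0008, -0.0035, -0.02, 0, 0, 0.008], [0, -0.0008, -0.0035, -0.02, 0, 0, 0.008], [0, -0.0008, -0.0035, -0.02, 0, 0, 0.008], [0, -0.0008, -0.0035, -0.02, 0, 0, 0.008], [0, -0.0008, -0.0035, -0.02, 0, 0, 0.008], [0, -0.0004, -0.00175, -0.01, 0, 0, 0.008], [0, -0.0001, -0.0005, -0.003, 0, 0, 0.008], [0, 0, 0, 0, 0, 0, 0.008]]]}}

```text
time_s: 28.55
tool_pos: [0.545, -0.0087, 0.1753]
tool_rot: [158.4, 0.1, 6.6]
force: [0.2, 3.2, -2.9]
grip_width: 0.0106
grasp_force: 35.0
```

Call:
{"api": "play_rows", "payload": {"steps": [[[0, 0, 0, 0, 0, 0, 0.008], [0, 0, 0, 0, 0, 0, 0.008], [0, 0, 0, 0, 0, 0, 0.008], [0, 0, 0, 0, 0, 0, 0.008], [0, 0, 0, 0, 0, 0, 0.008], [0, 0, 0, 0, 0, 0, 0.008], [0, 0, 0, 0, 0, 0, 0.008], [0, 0, 0, 0, 0, 0, 0.008], [0, 0, 0, 0, 0, 0, 0.008], [0, 0, 0, 0, 0, 0, 0.008], [0, 0, 0, 0, 0, 0, 0.008], [0, 0, 0, 0, 0, 0, 0.008]]]}}

```text
time_s: 29.75
tool_pos: [0.5449, -0.0087, 0.1753]
tool_rot: [158.4, 0.1, 6.6]
force: [-0.3, 5.2, -5.8]
grip_width: 0.0107
grasp_force: 35.0
```

```bash
python3 look.py 3; python3 - <<'E'
from h import *
from hand import *
fs=[read_camera('side') for _ in range(4)];s=fs[0]
m=np.mean([f['frame'].astype(float) for f in fs],0).clip(0,255).astype(np.uint8)
B=beamT(-.373);big=cv2.resize(m[125:225,235:315],None,fx=5.5,fy=5.5,interpolation=2)
for p in((-12,112,24),(12,112,24),(-32,-175,58),(32,-175,58),(0,-115,50),(-12,-120,24)):
    u,v=proj(s,(B@np.r_[np.array(p)/1e3,1])[:3]);cv2.circle(big,(int((u-235+.5)*5.5),int((v-125+.5)*5.5)),3,(255,0,255),-1)
save('pics/final.png',big)
E
```

```text
t 29.75 tilt 0.376 pos 0.376 rerr -0.3mm F [-0.3  5.2 -5.8]
```

View pics/final.png

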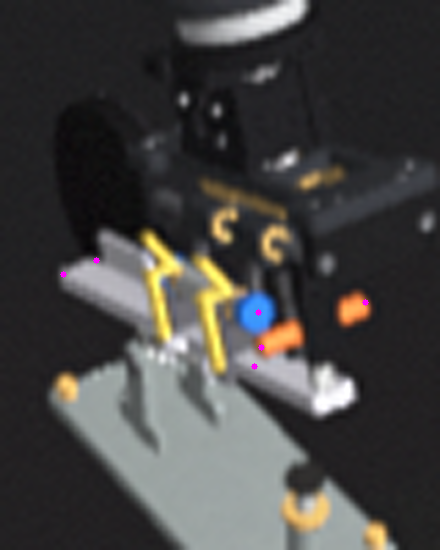

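The overlay dots match the bar ends (64,274)/(97,260), the handle ends (262,347)/(365,302) and the cap (258,312), so the beam is at 0.376 rad with the tube and claws in place. The grip carries −5.8 N, so I ease the beam down onto the crossbar.

Call:
{"api": "play_rows", "payload": {"steps": [[[0, -0.0004, 0.0002, 0, 0, 0, 0.008], [0, -0.0004, 0.0002, 0, 0, 0, 0.008], [0, 0, 0, 0, 0, 0, 0.008], [0, 0, 0, 0, 0, 0, 0.008], [0, 0, 0, 0, 0, 0, 0.008], [0, 0, 0, 0, 0, 0, 0.008], [0, 0, 0, 0, 0, 0, 0.008], [0, 0, 0, 0, 0, 0, 0.008], [0, 0, 0, 0, 0, 0, 0.008]]]}}

```text
time_s: 31.0
tool_pos: [0.545, -0.0089, 0.1749]
tool_rot: [158.4, 0.1, 6.6]
force: [0.6, 1.2, -1.2]
grip_width: 0.0107
grasp_force: 35.0
```

Call:
{"api": "play_rows", "payload": {"steps": [[[0, -0.0004, 0.0003, 0, 0, 0, 0.008], [0, 0, 0, 0, 0, 0, 0.008], [0, 0, 0, 0, 0, 0, 0.008], [0, 0, 0, 0, 0, 0, 0.008], [0, 0, 0, 0, 0, 0, 0.008], [0, 0, 0, 0, 0, 0, 0.008], [0, 0, 0, 0, 0, 0, 0.008], [0, 0, 0, 0, 0, 0, 0.008], [0, 0, 0, 0, 0, 0, 0.008], [0, 0, 0, 0, 0, 0, 0.008], [0, 0, 0, 0, 0, 0, 0.008], [0, 0, 0, 0, 0, 0, 0.008]]]}}

```text
time_s: 32.2
tool_pos: [0.5451, -0.0089, 0.1747]
tool_rot: [158.4, 0.1, 6.6]
force: [-0.0, -4.9, 3.3]
grip_width: 0.0111
grasp_force: 35.0
```

Call:
{"api": "play_rows", "payload": {"steps": [[[0, 0, 0, 0, 0, 0, 0.008], [0, 0, 0, 0, 0, 0, 0.008], [0, 0, 0, 0, 0, 0, 0.008], [0, 0, 0, 0, 0, 0, 0.008], [0, 0, 0, 0, 0, 0, 0.008], [0, 0, 0, 0, 0, 0, 0.008], [0, 0, 0, 0, 0, 0, 0.008], [0, 0, 0, 0, 0, 0, 0.008], [0, 0, 0, 0, 0, 0, 0.008], [0, 0, 0, 0, 0, 0, 0.008]]]}}

```text
time_s: 33.2
tool_pos: [0.5451, -0.0089, 0.1747]
tool_rot: [158.4, 0.1, 6.6]
force: [-0.2, -5.5, 3.2]
grip_width: 0.0107
grasp_force: 35.0
```

```bash
python3 -c "
from cell import sign_off,get_obs
o=get_obs();print(o['time_s'],o['force'],o['grasp_force']);print(sign_off())"
```

```text
33.2 [-0.224692   -5.48300988  3.21238563] 35.000202655792236
the job is handed in; nothing more can be done
None
```

I handed the job in at 33.2 s: the blue tube is clipped into the forks and the gripper is holding the beam steady on the crossbar at about 0.375 rad, but I could not see the needle and estimated the mark's angle from traces of red at the dial's edge.

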